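# Prove the mill's burr taper and pack the demo kit

## Task

Prove the reground burr of the stall's grain mill and pack up the milling demo: put the burr's tapered shank into the mill hub with a twisting push, turning the brass ring clockwise with it, until the burr drops fully home, and let go; then free it, without pulling it by hand, by driving the wedge-shaped drift under it through the slot in the hub. Stand the freed burr back upright in its wooden block, lay the drift back flat on the black mat, and nest all the metal sample bells standing on the round cork mat, each smaller one under the next larger. Do not disturb the other things on the table.

Things in the scene. Friction and masses are not known exactly. Their poses are not given: they have to be found in the camera images.
- mill: Fixed green bench grain mill, hopper off. Origin: on the table, on the axis of its upright round hub (84 mm diameter, 96 mm high, socket mouth on top). Local z up, +x to the gearbox (105 x 100 x 80 mm high, centre at x = 97 mm). Socket: round, 38 mm narrowing to 30 mm, 48 mm deep; below it the brass dog, then the ledge, then the drift tunnel.
- mill_slot (a point): Mouth of the drift tunnel: on the table, on the hub's +y side 36 mm from its axis; axes as the mill's. The tunnel runs straight along local y through the foot of the hub (y +36 to -36 mm), 18 mm wide, 32 mm high from the table, open at both ends; white marks on the hub's sides and black ones on its steel mouth show its direction.
- mill_ledge (a point): On the hub axis 40 mm above the table: top of the fixed ledge (8 mm thick) under the dog, with a slot 13 mm (x) by 24 mm (y, in line with the tunnel). The tang rests on the ledge (burr origin 22 mm above its home) until it is twisted into line with this slot, (within about 0.25 rad), then it drops through.
- mill_seat (a point): Centre of the hub's top face, 96 mm above the table, axes as the mill's. Fully home, the burr's origin is here. The tang meets the dog's top with the burr's origin 30 mm above this point. Two spring balls in the socket grip the shank over the last 7 mm of travel: 10 to 20 N to push past.
- dog (a joint): Turn of the brass drive dog (rad, counterclockwise from above, relative to the mill). Its slot for the tang, 11 x 24 mm (40 to 48 mm above the table), lies along the mill's y turned by this angle; a brass ring round the hub's mouth turns with it, two red marks in line with the slot. Starts at 0.6 to 0.9; the tang must turn it clockwise to its stop at 0 (in line with the tunnel). Drag 0.08 N m.
- burr: Loose steel burr cone, 0.26 to 0.4 kg, standing in the wooden block. Origin: centre of its flange's underside (flange 56 mm diameter), z up. Below: shank 34 to 24 mm diameter, 48 mm long, then a flat tang 8 mm (x) by 20 mm (y), ending 78 mm below the origin. Above: cone to z = 30 mm, then a red grip bar 20 mm (x) by 36 mm (y), z 30 to 64 mm. A half turn makes no difference.
- burr_grip (a point): Middle of the burr's red grip bar, 48 mm above the burr's origin.
- block: Fixed wooden block 76 x 76 x 84 mm with a round upright through hole of 42 mm diameter. Origin under its centre.
- block_seat (a point): Centre of the block's top face (mouth of the hole), 84 mm above the table; the parked burr's origin lies here, any yaw.
- drift: Loose drift (wedge), 0.22 kg. Origin: underside, below the middle of the orange grip (30 mm long in x, 20 mm thick in y, z 3 to 62 mm); +x along the blade to the tip, z up. Blade: 12 mm wide, flat below, 29 mm high from x = -15 to 105 mm, then sloping down to 10 mm at the tip, x = 190 mm.
- drift_tip (a point): Lower edge of the drift's tip. Slid along the table tip first through the tunnel (from the roomy +y side), the blade meets the home burr's tang 18 mm above the table and lifts the burr 11 mm once the drift's origin is 115 mm from the hub's axis or less; stop at about 110 mm. Takes 3 to 15 N.
- drift_mid (a point): Underside of the drift, 90 mm from its origin towards the tip, about the middle of its length.
- drift_mat: Fixed black rubber mat 120 x 270 x 3 mm (x, y, z), origin under its centre; the drift starts on it, lying roughly along its y.
- bell_mat: Fixed round cork mat, 140 mm diameter, 3 mm thick, origin under its centre: the bells' place.
- bell_a: Loose aluminium sample bell (smallest), open at the bottom, with a yellow knob; may be absent. Rim diameter 52 mm, straight sides; body 26 mm high, wall 3 mm, top 4 mm thick; knob 18 mm diameter, 20 mm high on top (46 mm over all). Origin: centre of the open rim, z up. 64 g.
- bell_b: Loose aluminium sample bell (second), open at the bottom, with a green knob; may be absent. Rim diameter 74 mm, straight sides; body 56 mm high, wall 3 mm, top 4 mm thick; knob 18 mm diameter, 20 mm high on top (76 mm over all). Origin: centre of the open rim, z up. 0.10 kg.
- bell_c: Loose aluminium sample bell (third), open at the bottom, with a blue knob; may be absent. Rim diameter 96 mm, straight sides; body 86 mm high, wall 3 mm, top 4 mm thick; knob 18 mm diameter, 20 mm high on top (106 mm over all). Origin: centre of the open rim, z up. 0.14 kg.
- bell_d: Loose aluminium sample bell (largest), open at the bottom, with a red knob; may be absent. Rim diameter 118 mm, straight sides; body 116 mm high, wall 3 mm, top 4 mm thick; knob 18 mm diameter, 20 mm high on top (136 mm over all). Origin: centre of the open rim, z up. 0.18 kg; any smaller bell fits under any larger one.
- grain_jar: Bystander, loose, leave alone: amber glass jar, 66 mm diameter, 110 mm high; origin under its centre.
- yeast_tin: Bystander, loose, leave alone: steel tin, 48 mm diameter, 60 mm high; origin under its centre.
- spray: Bystander, loose, leave alone: blue spray bottle, 68 mm diameter, 190 mm high; origin under its centre.
- loaf: Bystander, loose, leave alone: bread loaf 190 x 84 x 71 mm; origin under its centre.
- brush: Bystander, loose, leave alone: flour brush lying flat; origin under its middle.
- clip: Bystander, loose, leave alone: wooden peg clip 75 x 14 x 13 mm; origin under its centre.
Things that resemble listed ones, but are neither listed nor needed, are in the scene too. Leave any blue or red look-alike of the bell_a alone.

How it is judged:
By the outcome, as a careful person would: the job done as asked, in the order asked, and still so for the second after the job is handed in, with the robot touching nothing.
Of bell_a, bell_b, bell_c, bell_d only 2 to 4 are there at a start; the rules pass over those that are not, and their reading is None.
At some moment in a run one of bell_a, bell_b, bell_c, bell_d may be knocked a few centimetres aside while the robot is not near it.
It also fails if it takes over 210 s, if anything falls off the work surface, if the arm or the gripper's body presses on something with over 40 N, if the wrist force passes 120 N, or if a joint passes its speed limit or range.

## Robot

A 6-joint arm with a two-finger parallel gripper is mounted at the origin on the work surface. World frame = base frame: x ahead of the robot, y to its left, z up, the work surface at z = 0. Lengths are in m, angles in rad, forces in N, time in s.
With the tool pointing down it reaches from about 0.225 to 0.875 m from the base axis. Payload 3.4 kg.
Tool frame: the origin (TCP) lies midway between the tips of the shut fingers; the grasp point (between the pads) lies 19 mm behind it (manip.tcp_to_grasp is the distance from the TCP to the grasp point, in m); x points along the fingers, y is the direction in which the jaws open and shut, and the axes are right-handed (so a half turn about x gives the same grasp; the last joint's range is limited). The gripper opens to 85 mm and grips with 20 to 120 N. Pads are 22 mm wide; open, the fingers measure 114 mm over their backs; the gripper's body (76 mm by 85 mm) begins 54 mm behind the grasp point. The pads swing forward as they close: fully open they stand 13 mm farther back than shut.
Start: joints at [-1.227, 0.276, 1.505, -0, 1.361, -0.121], TCP at [0.258, -0.514, 0.211] pointing down, gripper open.
Joint ranges: [-2.89, 2.89], [-0.75, 2.08], [0.22, 2.7], [-1.18, 4.32], [0.11, 2.71], [-2.7, 2.7]. Speed limits (rad/s): [2.57, 2.57, 3.14, 3.14, 3.14, 3.14].

## Interface

Orientations are given as a unit quaternion [w, x, y, z].
In Python, from rig import readout, eyes, job, manip gives the robot as it stands. The module is installed in compiled form; this text tells all that it offers.
- The arm moves only by the tool carry_out, never from a script. Its argument "deltas" is one flat list of numbers, 7 for each row, row after row: the shift along the tool's x, y, z scaled (see below), then the turn, a rotation vector about the tool's x, y, z scaled (see below), then the opening, from -1 (shut) to 1 (fully open). In form: [dx, dy, dz, ax, ay, az, grip, dx, dy, dz, ax, ay, az, grip, ...]. A call has 1 to 10 rows; each row shifts and turns the commanded pose from where the row before left it, along the tool's axes as they then stand; what a row does not reach is not made up. The controller multiplies each number of a shift by 60 mm and each number of a turn by 4 degrees. A row lasts 1/8 s, in which the tool goes at most 62.5 mm and 10.7 degrees, less where a joint would pass 70% of its speed; a pose out of reach is approached as far as the arm can. A call with a number of a shift or a turn outside -1 to 1 is refused whole. A call with a gripper value outside its range is refused whole. The fingers move at their own pace and stop on an object; "newtons" is the grip in N (left out, the last holds). Time passes only in rows, so rows that do not move let the fingers close. It gives the time, the measured TCP pose, the force and the opening at its end, in the units of the state.
- readout.get_state(): the state, without advancing time (a new reading comes with each control period).
- eyes.get_image(name): name is "side" or "top" or "wrist"; returns a dict with "color" (420x560x3 uint8, red, green, blue), "z_map" (420x560 float32, m along the optical axis (not along the pixel's ray), 0 where there is no reading), "mtx" (3x3 intrinsics, pixels), "origin" and "orientation" of the camera in the world. Camera axes: x right, y down, z forward; pixel columns grow to the right and rows downward; lengths in m; the calibration is good to about 2 mm. A picture is of the moment at which its call begins.
- job.sign_off(): hands the job in, once; it reports no verdict.
The state is a dict: "clock": time; "qpos": joint angles; "qd": joint speeds; "effort": joint torques, N m; "position": TCP position; "ee_rot": TCP orientation; "contact_force": force on the tool from outside, world axes, zero at the start; "moment": the same for the moment, N m; "width": finger opening in m.
Only numpy, scipy, OpenCV 4.12 (cv2) and the standard library are available. Lean on these libraries where they do the work, as an engineer would, in place of code of your own. Each camera call takes 0.05 s, during which the arm holds its last target.

## Working session

There is one attempt and no reset: what is moved stays moved. The work goes in short steps, Python scripts to look and compute and a tool call to move; the robot and the scene stay as the last step left them, time stands still between calls to the robot, and variables do not carry over. Pictures are saved under pics/ and viewed, and the job is handed in when it is done.

Besides the shell and the picture viewer there is one more tool, called after "Emit:" as a command line: name --argument value ..., lists and objects as JSON in quotes. carry_out: Moves the arm, as the interface text tells. Its arguments: {"type":"object","properties":{"deltas":{"type":"array"},"newtons":{"type":"number"}},"required":["deltas"]}

```bash
mkdir -p pics; cat > h.py <<'E'
import numpy as np, cv2
from rig import readout, eyes, job, manip
from scipy.spatial.transform import Rotation as R
def rot(q): return R.from_quat([q[1],q[2],q[3],q[0]]).as_matrix()
def grab(n,f=None):
    im=eyes.get_image(n)
    if f: cv2.imwrite('pics/'+f+'.png',im['color'][:,:,::-1])
    np.savez('/tmp/'+n+'.npz',**{k:np.array(v) for k,v in im.items()})
    return im
def load(n): return dict(np.load('/tmp/'+n+'.npz'))
def cloud(im):
    K=np.array(im['mtx']);z=im['z_map'];v,u=np.mgrid[:z.shape[0],:z.shape[1]]
    P=np.stack([(u-K[0,2])/K[0,0]*z,(v-K[1,2])/K[1,1]*z,z],-1)
    W=P@rot(im['orientation']).T+np.array(im['origin'])
    W[z==0]=np.nan
    return W
def st():
    s=readout.get_state();np.set_printoptions(precision=4,suppress=True)
    M=rot(s['ee_rot'])
    print('t',s['clock'],'p',np.array(s['position']),'x',M[:,0],'y',M[:,1],'F',np.array(s['contact_force']),'M',np.array(s['moment']),'w',s['width'],'q',np.array(s['qpos']))
    return s
E
python3 - <<'E'
from h import *
st();print(manip.tcp_to_grasp)
for n in ['side','top','wrist']:
    im=grab(n,n+'0');print(n,im['mtx'],im['origin'],im['orientation'])
E
```

```text
t 0.0 p [ 0.2575 -0.5135  0.2104] x [-0.0006  0.0017 -1.    ] y [ 0.4483 -0.8939 -0.0018] F [-0.1332 -0.5606 -0.3747] M [ 0.0253  0.0026 -0.0194] w 0.0854853636861066 q [-1.227   0.2766  1.5062 -0.      1.3607 -0.121 ]
0.0187
side [[412.7361   0.     278.3356]
 [  0.     412.7361 205.0538]
 [  0.       0.       1.    ]] [-0.0355  0.8696  0.7521] [ 0.1447 -0.2435  0.8397 -0.4633]
top [[426.7404   0.     283.9722]
 [  0.     426.7404 213.2538]
 [  0.       0.       1.    ]] [0.4023 0.009  1.2366] [-0.0394  0.7077 -0.7046  0.0342]
wrist [[293.6084   0.     278.2759]
 [  0.     293.6084 208.4702]
 [  0.       0.       1.    ]] [ 0.3328 -0.4764  0.3739] [ 0.1392  0.8395 -0.518  -0.087 ]
```

View pics/top0.png

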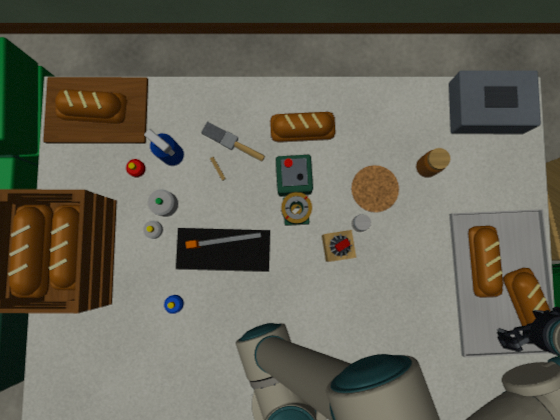

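View pics/side0.png

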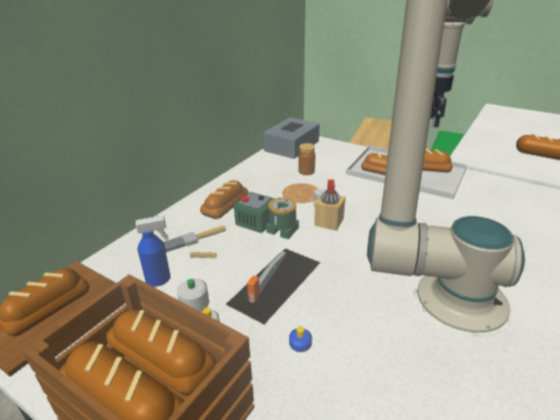

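View pics/wrist0.png

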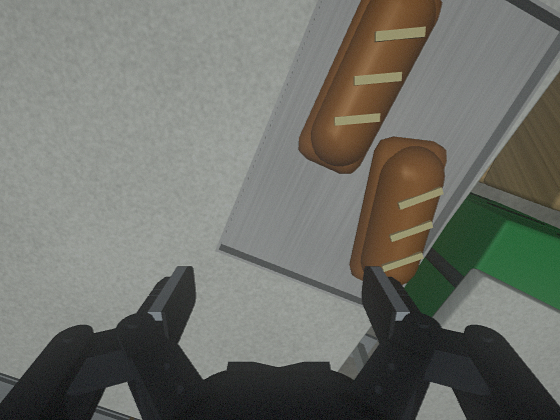

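```bash
python3 - <<'E'
from h import *
im=load('top');W=cloud(im)
np.save('/tmp/topW.npy',W)
for n,(u,v) in dict(bell_b=(158,201),bell_a=(150,229),lookred=(134,168),lookblue=(173,304),mill=(296,208),gear=(294,174),cork=(375,188),blk=(330,256),grip=(340,245),drift=(190,244),dtip=(258,236),mat=(230,260),tin=(361,222),jar=(433,162),loaf=(303,126)).items():
    print(n,W[v,u])
crop=im['color'][140:290,120:470,::-1]
cv2.imwrite('pics/topc.png',cv2.resize(crop,None,fx=2.28,fy=2.28,interpolation=cv2.INTER_CUBIC))
im=load('side')
cv2.imwrite('pics/sidec.png',cv2.resize(im['color'][140:380,130:390,::-1],None,fx=2.4,fy=2.4,interpolation=cv2.INTER_CUBIC))
np.save('/tmp/sideW.npy',cloud(im))
E
```

```text
bell_b [0.55592139 0.36412192 0.07679383]
bell_a [0.48101224 0.39404838 0.0433428 ]
lookred [0.65735533 0.45048988 0.03189121]
lookblue [0.27445464 0.32246898 0.04445107]
mill [ 0.54651375 -0.01638569  0.00470519]
gear [ 0.63124908 -0.00910512  0.08301059]
cork [ 0.60642073 -0.24694475  0.00305042]
blk [ 0.40782374 -0.10628733  0.08398676]
grip [ 0.43547601 -0.12548423  0.14787209]
drift [0.43888375 0.27581083 0.06361772]
dtip [0.46405856 0.09234018 0.0168891 ]
mat [0.39539268 0.17287422 0.00462335]
tin [ 0.50206602 -0.19537002  0.05707351]
jar [ 0.65989118 -0.38135053  0.10971714]
loaf [ 0.77138603 -0.03432547  0.0679516 ]
```

View pics/topc.png

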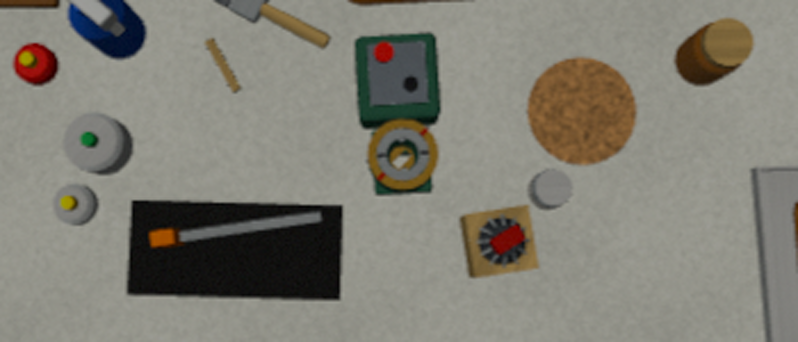

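View pics/sidec.png

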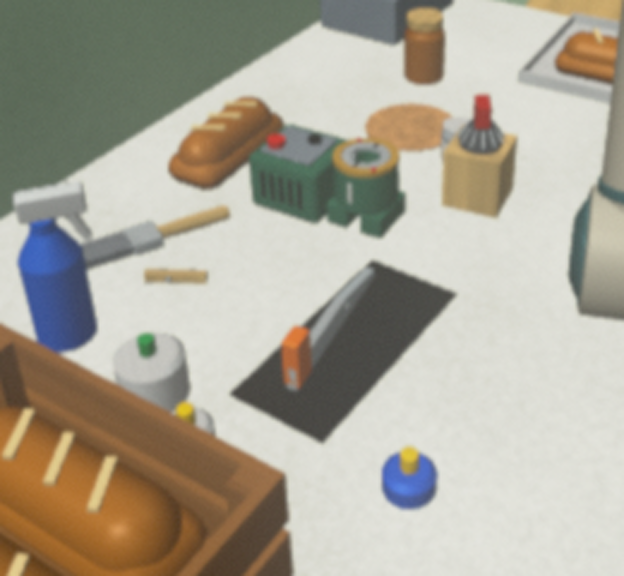

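Emit:
carry_out --deltas '[-0.5,0,0,-1,0,0,1,-0.5,0,0,-1,0,0,1,-0.5,0,0,-1,0,0,1,-0.4,0,0,-1,0,0,1,0,0,0,-1,0,0,1,0,0,0,-1,0,0,1,0,0,0,-1,0,0,1,0,0,0,-1,0,0,1,0,0,0,-1,0,0,1,0,0,0,-1,0,0,1]'

```text
clock: 1.4
position: [0.2577, -0.5138, 0.3249]
ee_rot: [0.389, 0.591, 0.389, -0.59]
contact_force: [-0.2, 0.7, 0.2]
width: 0.0855
```

Emit:
carry_out --deltas '[0,0,0,-1,0,0,1,0,0,0,-1,0,0,1,0,0,0,-1,0,0,1,0,0,0,-1,0,0,1,0,0,0,-1,0,0,1,0,0,0,-1,0,0,1,0,0,0,-1,0,0,1,0,0,0,-1,0,0,1,0,0,0,-1,0,0,1,0,0,0,-1,0,0,1]'

```text
clock: 2.65
position: [0.2577, -0.5138, 0.3249]
ee_rot: [0.567, 0.422, 0.568, -0.422]
contact_force: [-1.5, -0.5, -0.1]
width: 0.0854
```

```bash
cat >> h.py <<'E'
def plan(target,yaw=None):
    """shift in tool axes (units of 60mm) to TCP target, yaw in deg of tool y"""
    s=readout.get_state();M=rot(s['ee_rot']);p=np.array(s['position'])
    y=np.degrees(np.arctan2(M[1,1],M[0,1]))
    d=np.array(target)-p
    print('pos',p,'yaw',round(y,2),'units now',M.T@d/0.06,'F',np.array(s['contact_force']),'w',round(s['width'],4),'q6',round(s['qpos'][5],3),'t',s['clock'])
    if yaw is not None:
        c,sn=np.cos(np.radians(yaw)),np.sin(np.radians(yaw))
        x=np.array([0,0,-1.]);yy=np.array([c,sn,0]);z=np.cross(x,yy);G=np.stack([x,yy,z],1)
        print(' ax units',-(yaw-y)/4,' shift after turn',G.T@d/0.06, 'tilt fix rotvec(units)',R.from_matrix(M.T@G).as_rotvec(degrees=True)/4)
E
python3 - <<'E'
from h import *
plan([0.50,-0.16,0.32],30)
E
```

```text
pos [ 0.25768105 -0.5138011   0.32487594] yaw 16.76 units now [ 0.0851598   5.56777998 -4.48115607] F [-1.52558519 -0.49911676 -0.14959916] w 0.0854 q6 -1.52 t 2.65
 ax units -3.309044851306849  shift after turn [ 0.08126565  6.4459153  -3.08735448] tilt fix rotvec(units) [-3.30904475e+00 -1.27451927e-02 -1.21533528e-03]
```

Emit:
carry_out --deltas '[0,0.5,-0.4,0,0,0,1,0,0.72,-0.58,0,0,0,1,0,0.72,-0.58,0,0,0,1,0,0.72,-0.58,0,0,0,1,0,0.72,-0.58,0,0,0,1,0,0.72,-0.58,0,0,0,1,0,0.72,-0.58,0,0,0,1,0,0.5,-0.4,0,0,0,1,0,0.25,-0.2,0,0,0,1,0,0,0,0,0,0,1]'

```text
clock: 3.9
position: [0.5011, -0.1605, 0.325]
ee_rot: [0.567, 0.422, 0.568, -0.422]
contact_force: [-0.2, -1.0, 0.8]
width: 0.0853
```

```bash
python3 - <<'E'
from h import *
plan([0.50,-0.16,0.32],30)
im=grab('wrist','w1');cv2.imwrite('pics/w1b.png',cv2.resize(im['color'][:,:,::-1],None,fx=1.4,fy=1.4,interpolation=cv2.INTER_CUBIC))
E
```

```text
pos [ 0.50113841 -0.16051256  0.32498526] yaw 16.73 units now [ 0.08310107 -0.01562968 -0.01365531] F [-0.1641306  -0.96197964  0.79798889] w 0.0853 q6 -0.734 t 3.9
 ax units -3.3178542992475313  shift after turn [ 0.08308774 -0.01216015 -0.01688494] tilt fix rotvec(units) [-3.31785293e+00  5.68934376e-04  1.43093973e-02]
```

View pics/w1b.png

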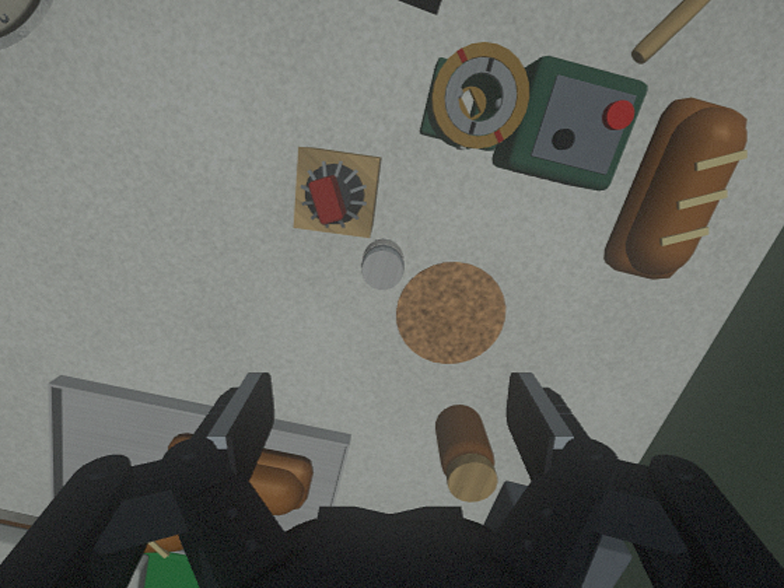

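```bash
cat > seg.py <<'E'
from h import *
def mask(im,lo,hi):
    hsv=cv2.cvtColor(im['color'],cv2.COLOR_RGB2HSV)
    return cv2.inRange(hsv,np.array(lo),np.array(hi))>0
def red(im): return mask(im,(0,140,60),(8,255,255))|mask(im,(172,140,60),(180,255,255))
def rect(P):
    (c,wh,a)=cv2.minAreaRect((P[:,:2]*1000).astype(np.float32)); return np.array(c)/1000,wh,a
def circ(P):
    A=np.c_[2*P[:,:2],np.ones(len(P))];b=(P[:,:2]**2).sum(1)
    x=np.linalg.lstsq(A,b,rcond=None)[0];return x[:2],np.sqrt(x[2]+x[0]**2+x[1]**2)
E
python3 - <<'E'
from seg import *
for cam in ['wrist','top']:
    im=load(cam);W=cloud(im);print(cam)
    r=red(im); z=W[...,2]
    near=lambda c,d:np.hypot(W[...,0]-c[0],W[...,1]-c[1])<d
    m=r&near((0.435,-0.125),.05)&(z>.135)
    P=W[m];print('bar',m.sum(),P.mean(0),rect(P))
    hub=(0.53,-0.018)
    m=near((0.435,-0.125),.06)&(abs(z-.084)<.006);P=W[m];print('block',m.sum(),rect(P),np.median(P[:,2]))
    m=near(hub,.055)&(abs(z-.096)<.006);P=W[m];print('hubtop',m.sum(),rect(P),P.mean(0))
    m=r&near(hub,.06)&(z>.085);P=W[m];print('ringmarks',np.round(P,4).tolist()[:30])
    m=near((0.63,-0.01),.09)&(abs(z-.080)<.006);P=W[m];print('gear',m.sum(),rect(P),P.mean(0))
    m=near((0.606,-.247),.1)&mask(im,(5,90,60),(20,255,255))&(z<.012);P=W[m];print('cork',rect(P),P.mean(0))
E
```

```text
wrist
bar 157 [ 0.43770318 -0.12987723  0.1487358 ] (array([ 0.43818057, -0.13102144]), (16.475807189941406, 32.693824768066406), 29.35199737548828)
block 1755 (array([ 0.43807782, -0.132336  ]), (76.1473617553711, 76.08047485351562), 8.899701118469238) 0.08484495967929978
hubtop 3380 (array([ 0.53975922, -0.0148301 ]), (83.26175689697266, 83.0230941772461), 16.70149803161621) [ 0.53931991 -0.0138348   0.09654807]
ringmarks [[0.5109, 0.0139, 0.0971], [0.5118, 0.0136, 0.0996], [0.509, 0.0122, 0.0972], [0.5101, 0.0125, 0.0975], [0.5111, 0.0126, 0.0985], [0.5123, 0.013, 0.0981], [0.5091, 0.0107, 0.0995], [0.5103, 0.0112, 0.0989], [0.5114, 0.0115, 0.0989], [0.5127, 0.0123, 0.097], [0.5097, 0.0105, 0.0962], [0.5107, 0.0105, 0.0977], [0.5119, 0.0108, 0.0977], [0.5129, 0.0109, 0.0989], [0.5111, 0.0095, 0.098], [0.5122, 0.0098, 0.0981], [0.5133, 0.0101, 0.0982], [0.5145, 0.0106, 0.0975], [0.5126, 0.0089, 0.0978], [0.5138, 0.0095, 0.0967], [0.5159, 0.0099, 0.0979], [0.5131, 0.0083, 0.096], [0.5141, 0.0084, 0.0971], [0.5151, 0.0084, 0.0984], [0.5162, 0.0087, 0.0985], [0.5145, 0.0074, 0.0972], 
[... 604 characters left out ...]
633789062), 8.900588035583496) 0.08348168573793302
hubtop 595 (array([ 0.53871265, -0.01452721]), (81.5362777709961, 80.90882110595703), 0.5529046654701233) [ 0.53762493 -0.01393332  0.09527004]
ringmarks [[0.5656, -0.0413, 0.0976], [0.5625, -0.0359, 0.0997], [0.5629, -0.0387, 0.0975], [0.5141, 0.0096, 0.0959], [0.5144, 0.0069, 0.0932], [0.5114, 0.0123, 0.0954], [0.5114, 0.0096, 0.0963], [0.5088, 0.0123, 0.0953]]
gear 1118 (array([ 0.61412445, -0.00884531]), (143.8572540283203, 98.90877532958984), 3.3707823753356934) [ 0.63109177 -0.00806231  0.08051068]
cork (array([ 0.60517603, -0.24541287]), (135.89407348632812, 136.71624755859375), 73.88848114013672) [ 0.60575117 -0.24631572  0.00227365]
```

```bash
python3 - <<'E'
from seg import *
for cam in ['wrist','top']:
    im=load(cam);W=cloud(im);z=W[...,2]
    m=(np.hypot(W[...,0]-.637,W[...,1]+.01)<.09)&(W[...,0]>.595)&(abs(z-.080)<.004);P=W[m];print('gear',m.sum(),rect(P),P.mean(0))
    r=red(im)&(np.hypot(W[...,0]-.539,W[...,1]+.0145)<.055)&(z>.085)
    P=W[r]; a=P[P[:,0]<.539].mean(0);b=P[P[:,0]>.539].mean(0);print(a,b,(a+b)/2,np.degrees(np.arctan2(b[0]-a[0],a[1]-b[1])))
plan([0.4372,-0.131,0.20],30.5)
E
```

```text
gear 2793 (array([ 0.6402453 , -0.00884939]), (95.16617584228516, 97.99421691894531), 3.0706140995025635) [ 0.63847717 -0.00944513  0.08085991]
[0.51292136 0.01006622 0.09789142] [ 0.56594138 -0.0401567   0.09779144] [ 0.53943137 -0.01504524  0.09784143] 46.5518994593411
gear 767 (array([ 0.63978851, -0.00663032]), (92.3888168334961, 97.08207702636719), 2.9684181213378906) [ 0.63794621 -0.00923083  0.08053187]
[0.51201859 0.01014905 0.09521575] [ 0.563657   -0.03862199  0.09827515] [ 0.53783779 -0.01423647  0.09674545] 46.63574072856396
pos [ 0.50064406 -0.16142469  0.32505999] yaw 16.65 units now [ 2.08500158 -0.86499803 -0.79007411] F [-0.23304547  0.31231799  0.32490568] w 0.0854 q6 -0.734 t 3.95
 ax units -3.463051164918472  shift after turn [ 2.08433324 -0.65372595 -0.97358494] tilt fix rotvec(units) [-3.46304442  0.00667825  0.0203009 ]
```

Emit:
carry_out --deltas '[0.5,0,0,-0.86,0,0,1,0.5,0,0,-0.87,0,0,1,0.5,0,0,-0.86,0,0,1,0.5,0,0,-0.87,0,0,1,0,-0.33,-0.49,0,0,0,1,0,-0.32,-0.48,0,0,0,1,0,0,0,0,0,0,1,0,0,0,0,0,0,1]'

```text
clock: 4.95
position: [0.4381, -0.1319, 0.2058]
ee_rot: [0.614, 0.351, 0.613, -0.352]
contact_force: [1.0, 0.8, 0.3]
width: 0.0856
```

```bash
python3 - <<'E'
from seg import *
im=grab('wrist','w2');W=cloud(im);z=W[...,2]
m=red(im)&(np.hypot(W[...,0]-.437,W[...,1]+.131)<.05)&(z>.135);P=W[m];print('bar',m.sum(),P.mean(0) if m.any() else 0,rect(P) if m.any() else 0)
plan([0.4372,-0.131,0.118],30.5)
E
```

```text
bar 783 [ 0.43734063 -0.12995919  0.14859013] (array([ 0.43778693, -0.13138667]), (18.30678939819336, 34.66495895385742), 31.73961639404297)
pos [ 0.43847979 -0.13183118  0.20567314] yaw 30.38 units now [ 1.46117345 -0.01222006 -0.02511623] F [-0.17922295  0.35355641 -0.24120578] w 0.0853 q6 -0.974 t 5.0
 ax units -0.029400187282508483  shift after turn [ 1.46121906 -0.01134741 -0.02276191] tilt fix rotvec(units) [-0.02940677  0.02331628 -0.0080727 ]
```

View pics/w2.png

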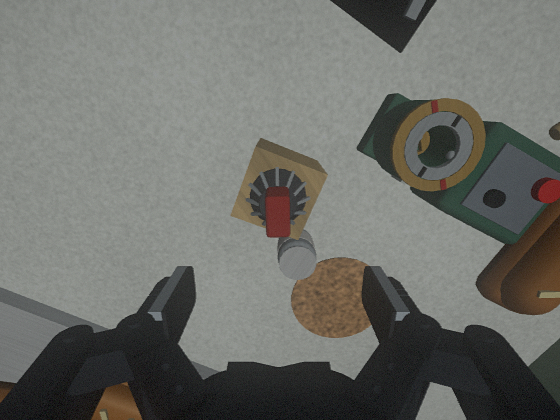

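Emit:
carry_out --deltas '[0.5,-0.02,-0.01,-0.15,0,0,1,0.5,0,0,0,0,0,1,0.3,0,0,0,0,0,1,0.16,0,0,0,0,0,1,0,0,0,0,0,0,1]'

```text
clock: 5.62
position: [0.4368, -0.1309, 0.1173]
ee_rot: [0.615, 0.348, 0.616, -0.348]
contact_force: [-0.5, 0.1, -0.9]
width: 0.0858
```

Emit:
carry_out --deltas '[0,0,0,0,0,0,0,0,0,0,0,0,0,-0.6,0,0,0,0,0,0,-1,0,0,0,0,0,0,-1,0,0,0,0,0,0,-1,0,0,0,0,0,0,-1]' --newtons 60

```text
clock: 6.38
position: [0.4366, -0.1307, 0.1183]
ee_rot: [0.616, 0.348, 0.615, -0.348]
contact_force: [-2.4, -1.0, 6.2]
width: 0.0179
```

```bash
python3 - <<'E'
from seg import *
st();plan([0.4372,-0.131,0.22],31.7)
E
```

```text
t 6.375 p [ 0.4366 -0.1307  0.1183] x [ 0.0005 -0.0005 -1.    ] y [0.8565 0.5162 0.0001] F [-2.4307 -0.9599  6.2234] M [ 0.0971  0.238  -0.0023] w 0.01786025252914573 q [-0.4434  0.1741  1.8946 -0.0003  1.0722 -0.9857]
pos [ 0.4366 -0.1307  0.1183] yaw 31.08 units now [-1.6951  0.0055  0.0108] F [-2.4307 -0.9599  6.2234] w 0.0179 q6 -0.986 t 6.375
 ax units -0.15621522361846196  shift after turn [-1.6951  0.0051  0.0097] tilt fix rotvec(units) [-0.1562  0.0096 -0.002 ]
```

Emit:
carry_out --deltas '[-0.1,0,0,0,0,0,-1,-0.3,0,0,0,0,0,-1,-0.5,0,0,0,0,0,-1,-0.5,0,0,0,0,0,-1,-0.3,0,0,0,0,0,-1,0,0,0,0,0,0,-1]'

```text
clock: 7.12
position: [0.4372, -0.1308, 0.2205]
ee_rot: [0.617, 0.348, 0.615, -0.348]
contact_force: [0.4, -0.1, -3.7]
width: 0.0178
```

```bash
python3 - <<'E'
from seg import *
st();plan([0.539,-0.0147,0.225],46.5)
im=grab('wrist','w3');grab('side','s3')
im=load('side');cv2.imwrite('pics/s3b.png',cv2.resize(im['color'][130:270,180:390,::-1],None,fx=3.5,fy=3.5,interpolation=cv2.INTER_CUBIC))
E
```

```text
t 7.125 p [ 0.4372 -0.1308  0.2205] x [ 0.0022 -0.001  -1.    ] y [0.8565 0.5161 0.0014] F [ 0.4167 -0.0686 -3.6553] M [ 0.0027 -0.0133  0.0091] w 0.01777943998547964 q [-0.4433  0.0884  1.7233  0.      1.3276 -0.9857]
pos [ 0.4372 -0.1308  0.2205] yaw 31.07 units now [-0.074   2.4516 -0.7811] F [ 0.4167 -0.0686 -3.6553] w 0.0178 q6 -0.986 t 7.125
 ax units -3.856563727029342  shift after turn [-0.0758  2.571  -0.101 ] tilt fix rotvec(units) [-3.8566  0.031  -0.0156]
```

View pics/w3.png

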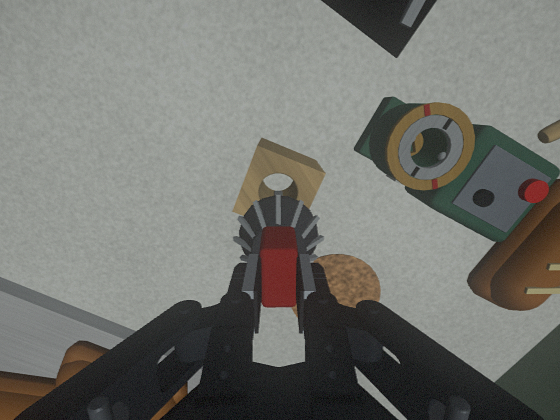

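View pics/s3b.png

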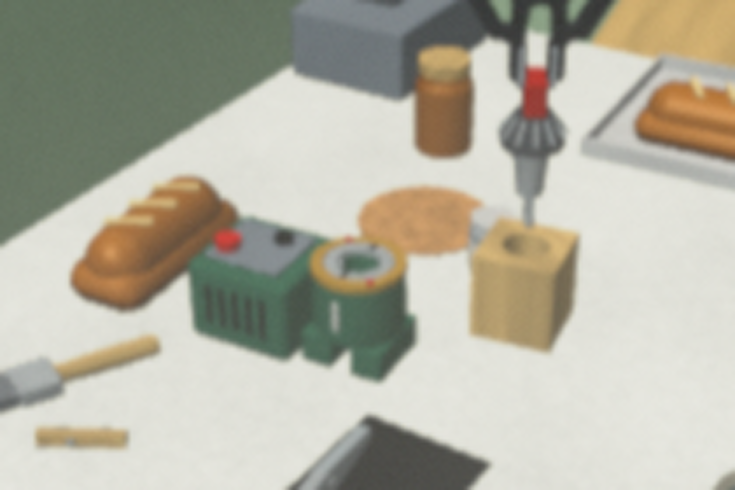

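```bash
python3 - <<'E'
from seg import *
im=load('wrist');W=cloud(im);z=W[...,2]
m=red(im)&(np.hypot(W[...,0]-.437,W[...,1]+.131)<.05)&(z>.2);P=W[m];P=P[P[:,2]>np.percentile(P[:,2],90)-.006];print('bar',m.sum(),P.mean(0),rect(P))
near=np.hypot(W[...,0]-.539,W[...,1]+.0147)<.055
P=W[near&(abs(z-.096)<.006)];print('hub',rect(P))
P=W[near&red(im)&(z>.085)];a=P[P[:,0]<.539].mean(0);b=P[P[:,0]>.539].mean(0);print(a,b,(a+b)/2,np.degrees(np.arctan2(b[0]-a[0],a[1]-b[1])))
# black marks on steel
g=cv2.cvtColor(im['color'],cv2.COLOR_RGB2GRAY)
d=np.hypot(W[...,0]-.539,W[...,1]+.0147)
m=(d<.031)&(d>.021)&(abs(z-.096)<.006)&(g<60);P=W[m];print(len(P)); a=P[P[:,1]>-.0147].mean(0);b=P[P[:,1]<-.0147].mean(0);print(a,b,np.degrees(np.arctan2(b[0]-a[0],a[1]-b[1])))
E
```

```text
bar 2184 [ 0.4377309  -0.13026294  0.25059608] (array([ 0.43831772, -0.13152846]), (19.116825103759766, 36.06184768676758), 30.71622085571289)
hub (array([ 0.53973645, -0.01501186]), (83.28001403808594, 83.92166137695312), 84.09403991699219)
[0.5130995  0.01005568 0.09796576] [ 0.56598542 -0.04019898  0.09800268] [ 0.53954246 -0.01507165  0.09798422] 46.46138328640375
72
[0.53744351 0.01083457 0.09739157] [ 0.54071886 -0.0403564   0.09718788] 3.660963427397727
```

Emit:
carry_out --deltas '[-0.25,0,0,-0.5,0,0,-1,0,0,0,-0.85,0,0,-1,0,0,0,-0.85,0,0,-1,0,0,0,-0.85,0,0,-1,0,0,0,-0.85,0,0,-1,0,0.6,-0.02,0,0,0,-1,0,0.8,-0.03,0,0,0,-1,0,0.8,-0.03,0,0,0,-1,0,0.37,-0.02,0,0,0,-1,0,0,0,0,0,0,-1]'

```text
clock: 8.48
position: [0.5385, -0.0134, 0.2343]
ee_rot: [0.657, 0.26, 0.658, -0.26]
contact_force: [-0.7, -0.7, -2.6]
width: 0.0183
```

```bash
python3 - <<'E'
from seg import *
st();plan([0.5387,-0.0143,0.225],46.5)
im=grab('wrist','w4');W=cloud(im);z=W[...,2]
m=red(im)&(np.hypot(W[...,0]-.539,W[...,1]+.015)<.05)&(z>.2);P=W[m];P=P[P[:,2]>np.percentile(P[:,2],90)-.006];print('bar',m.sum(),P.mean(0),rect(P))
E
```

```text
t 8.475 p [ 0.5385 -0.0134  0.2343] x [-0.0011 -0.0002 -1.    ] y [ 0.6841  0.7294 -0.0009] F [-0.7494 -0.6821 -2.6218] M [-0.0202  0.0449 -0.0695] w 0.018291139350762927 q [-0.1538  0.2094  1.5393 -0.0004  1.394  -0.9711]
pos [ 0.5385 -0.0134  0.2343] yaw 46.83 units now [ 0.1549 -0.0089  0.0123] F [-0.7494 -0.6821 -2.6218] w 0.0183 q6 -0.971 t 8.475
 ax units 0.08299957476030961  shift after turn [ 0.1549 -0.0089  0.0123] tilt fix rotvec(units) [ 0.083  -0.0094  0.0131]
bar 2239 [ 0.5389 -0.0128  0.2644] (array([ 0.5401, -0.0141]), (19.002819061279297, 35.96116256713867), 46.80564880371094)
```

View pics/w4.png

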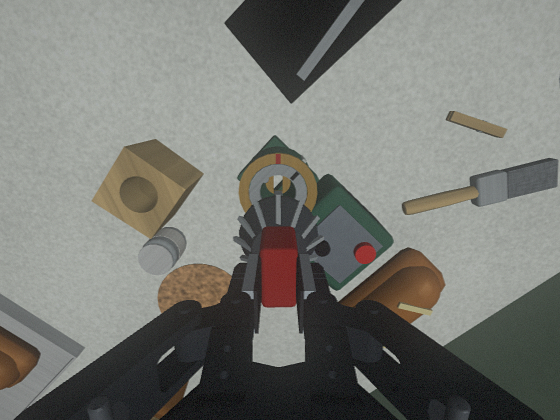

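Emit:
carry_out --deltas '[0.3,-0.01,0.012,0.05,0,0,-1,0.3,0,0,0,0,0,-1,0.3,0,0,0,0,0,-1,0.2,0,0,0,0,0,-1,0.08,0,0,0,0,0,-1,0,0,0,0,0,0,-1]'

```text
clock: 9.28
position: [0.538, -0.0156, 0.164]
ee_rot: [0.657, 0.262, 0.657, -0.262]
contact_force: [0.3, -0.1, -3.0]
width: 0.0178
```

Emit:
carry_out --deltas '[0.04,0,0,0,0,0,-1,0.04,0,0,0,0,0,-1,0.03,0,0,0,0,0,-1,0,0,0,0,0,0,-1]'

```text
clock: 9.78
position: [0.538, -0.0151, 0.1571]
ee_rot: [0.657, 0.262, 0.657, -0.262]
contact_force: [0.1, -0.2, -3.2]
width: 0.0181
```

```bash
python3 - <<'E'
from seg import *
st();plan([0.5387,-0.0143,0.16],46.5)
E
```

```text
t 9.775 p [ 0.538  -0.0151  0.1571] x [-0.0003 -0.     -1.    ] y [ 0.6887  0.7251 -0.0003] F [ 0.1463 -0.2289 -3.2237] M [-0.0367 -0.0636  0.0213] w 0.018080597780954995 q [-0.1574  0.2579  1.6707 -0.0001  1.2133 -0.9685]
pos [ 0.538  -0.0151  0.1571] yaw 46.48 units now [-0.0477  0.018  -0.0013] F [ 0.1463 -0.2289 -3.2237] w 0.0181 q6 -0.968 t 9.775
 ax units -0.005962229825019705  shift after turn [-0.0477  0.018  -0.0013] tilt fix rotvec(units) [-0.006  -0.0029  0.0037]
```

Emit:
carry_out --deltas '[0.04,0,0,0,0,0,-1,0.03,0,0,0,0,0,-1,0.03,0,0,0,0,0,-1,0,0,0,0,0,0,-1]'

```text
clock: 10.28
position: [0.5385, -0.0153, 0.1521]
ee_rot: [0.657, 0.262, 0.656, -0.262]
contact_force: [0.1, 0.2, 2.1]
width: 0.0186
```

```bash
python3 - <<'E'
from seg import *
st()
E
```

```text
t 10.275 p [ 0.5385 -0.0153  0.1521] x [ 0.0013 -0.0004 -1.    ] y [0.6887 0.725  0.0007] F [0.0834 0.2313 2.1351] M [0.0985 0.2042 0.0193] w 0.018560239804156442 q [-0.1575  0.2617  1.6787 -0.0002  1.1998 -0.9684]
```

Emit:
carry_out --deltas '[0,0,0,0.9,0,0,-1,0,0,0,0.9,0,0,-1,0,0,0,0.9,0,0,-1,0,0,0,0.9,0,0,-1,0,0,0,0.9,0,0,-1,0,0,0,0.9,0,0,-1,0,0,0,0,0,0,-1]' --newtons 80

```text
clock: 11.15
position: [0.5391, -0.015, 0.1519]
ee_rot: [0.597, 0.381, 0.595, -0.38]
contact_force: [1.3, 0.2, 0.8]
width: 0.0176
```

```bash
python3 - <<'E'
from seg import *
st();plan([0.5387,-0.0143,0.13],3.3)
grab('wrist','w5')
E
```

```text
t 11.15 p [ 0.5391 -0.015   0.1519] x [ 0.0024  0.0002 -1.    ] y [0.9069 0.4213 0.0023] F [1.2515 0.2202 0.8241] M [ 0.2532 -0.2562  0.0941] w 0.017564621000632684 q [-0.1572  0.262   1.6788  0.0006  1.1984 -0.5923]
pos [ 0.5391 -0.015   0.1519] yaw 24.91 units now [ 0.3649 -0.0017 -0.0131] F [1.2515 0.2202 0.8241] w 0.0176 q6 -0.592 t 11.15
 ax units 5.403534492181347  shift after turn [ 0.3649 -0.0056 -0.0116] tilt fix rotvec(units) [ 5.4035  0.0053 -0.0341]
```

View pics/w5.png

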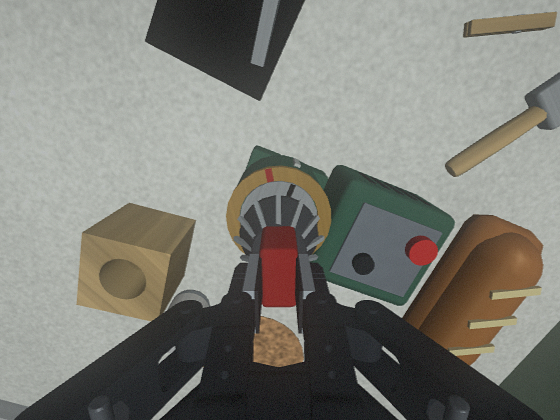

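Emit:
carry_out --deltas '[0.01,0,0,0.9,0,0,-1,0.01,0,0,0.9,0,0,-1,0.01,0,0,0.9,0,0,-1,0,0,0,0.9,0,0,-1,0,0,0,0.9,0,0,-1,0,0,0,0.7,0,0,-1,0,0,0,0,0,0,-1]'

```text
clock: 12.08
position: [0.539, -0.0152, 0.1498]
ee_rot: [0.518, 0.482, 0.517, -0.481]
contact_force: [0.5, 1.0, -0.2]
width: 0.0174
```

```bash
python3 - <<'E'
from seg import *
st();plan([0.5387,-0.0143,0.13],3.3)
grab('wrist','w6')
E
```

```text
t 12.075 p [ 0.539  -0.0152  0.1498] x [ 0.002  -0.0002 -1.    ] y [0.9974 0.0723 0.002 ] F [ 0.5259  0.9907 -0.2285] M [ 0.1916 -0.478   0.0668] w 0.01741249755328179 q [-0.1574  0.2638  1.6819  0.0001  1.194  -0.2298]
pos [ 0.539  -0.0152  0.1498] yaw 4.14 units now [ 0.3306 -0.0041 -0.0157] F [ 0.5259  0.9907 -0.2285] w 0.0174 q6 -0.23 t 12.075
 ax units 0.21102720002183784  shift after turn [ 0.3306 -0.0037 -0.0155] tilt fix rotvec(units) [ 0.211   0.0045 -0.0283]
```

View pics/w6.png

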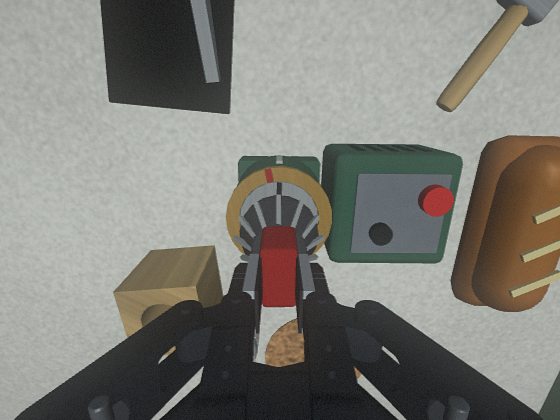

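Emit:
carry_out --deltas '[0,0,0,0.5,0,0,-1,0,0,0,0.5,0,0,-1,0,0,0,0.5,0,0,-1,0,0,0,0.5,0,0,-1,0,0,0,0,0,0,-1]'

```text
clock: 12.75
position: [0.5383, -0.0152, 0.1494]
ee_rot: [0.483, 0.517, 0.482, -0.517]
contact_force: [2.8, 1.2, -2.4]
width: 0.0176
```

```bash
python3 - <<'E'
from seg import *
st()
im=grab('wrist','w7')
cv2.imwrite('pics/w7b.png',cv2.resize(im['color'][130:320,180:380,::-1],None,fx=3,fy=3))
E
```

```text
t 12.75 p [ 0.5383 -0.0152  0.1494] x [ 0.0003 -0.0002 -1.    ] y [ 0.9976 -0.0689  0.0003] F [ 2.7731  1.1907 -2.4127] M [ 0.0322 -0.8009  0.084 ] w 0.017562841229127324 q [-0.1574  0.2641  1.6826 -0.0001  1.1946 -0.0884]
```

View pics/w7b.png

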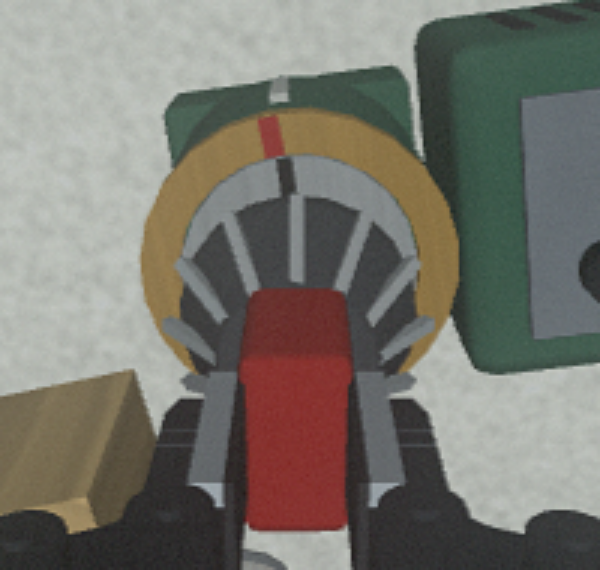

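Emit:
carry_out --deltas '[0,0,0,0.4,0,0,-1,0,0,0,0.4,0,0,-1,0,0,0,0.4,0,0,-1,0,0,0,0,0,0,-1]'

```text
clock: 13.3
position: [0.5382, -0.0152, 0.1494]
ee_rot: [-0.461, -0.537, -0.46, 0.537]
contact_force: [3.4, 1.1, -3.0]
width: 0.0176
```

```bash
python3 - <<'E'
from seg import *
st()
im=grab('wrist','w8')
cv2.imwrite('pics/w8b.png',cv2.resize(im['color'][130:320,180:380,::-1],None,fx=3,fy=3))
W=cloud(im);z=W[...,2]
d=np.hypot(W[...,0]-.5395,W[...,1]+.015)
P=W[(d<.05)&(d>.032)&red(im)&(abs(z-.097)<.006)];print('red',P.mean(0),len(P))
g=cv2.cvtColor(im['color'],cv2.COLOR_RGB2GRAY)
m=(d<.032)&(d>.021)&(abs(z-.096)<.005)&(g<60);P=W[m];print('blk',P.mean(0),len(P))
P=W[(d<.05)&(d>.032)&(abs(z-.097)<.006)];print(rect(P),circ(W[(d>.036)&(d<.05)&(abs(z-.097)<.004)]))
E
```

```text
t 13.3 p [ 0.5382 -0.0152  0.1494] x [ 0.0001 -0.0002 -1.    ] y [ 0.9884 -0.152   0.0002] F [ 3.4465  1.1146 -2.9542] M [-0.0131 -0.9866  0.1167] w 0.017624034735750808 q [-0.1574  0.264   1.6826 -0.0002  1.1948 -0.0048]
red [0.5374 0.0214 0.0981] 72
blk [0.5379 0.0103 0.0974] 36
(array([ 0.5405, -0.009 ]), (71.76895141601562, 82.9521255493164), 82.35582733154297) (array([ 0.5397, -0.0151]), np.float64(0.039251211709263725))
```

View pics/w8b.png

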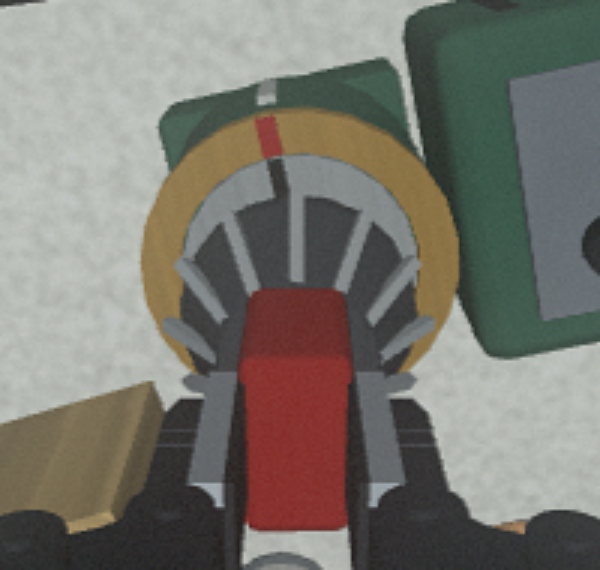

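Emit:
carry_out --deltas '[0,0,0,0.25,0,0,-1,0,0,0,0.25,0,0,-1,0,0,0,0,0,0,-1]'

```text
clock: 13.72
position: [0.5382, -0.0152, 0.1495]
ee_rot: [-0.451, -0.545, -0.451, 0.545]
contact_force: [3.5, -0.4, -3.0]
width: 0.0175
```

```bash
python3 - <<'E'
from seg import *
st()
im=grab('wrist','w9')
W=cloud(im);z=W[...,2]
d=np.hypot(W[...,0]-.5395,W[...,1]+.015)
P=W[(d<.05)&(d>.032)&red(im)&(abs(z-.097)<.006)];print('red',P.mean(0),len(P))
g=cv2.cvtColor(im['color'],cv2.COLOR_RGB2GRAY)
m=(d<.032)&(d>.021)&(abs(z-.096)<.005)&(g<60);P=W[m];print('blk',P.mean(0),len(P))
E
```

```text
t 13.725 p [ 0.5382 -0.0152  0.1495] x [ 0.0002 -0.0003 -1.    ] y [ 0.9825 -0.186   0.0002] F [ 3.5183 -0.3684 -3.0413] M [-0.0463 -1.0022  0.2693] w 0.017515788201317613 q [-0.1574  0.264   1.6826 -0.0003  1.1948  0.0299]
red [0.5374 0.0214 0.0981] 75
blk [0.5379 0.0107 0.0974] 38
```

Emit:
carry_out --deltas '[0,0.015,0,-0.7,0,0,-1,0,0,0,-0.7,0,0,-1,0,0,0,-0.7,0,0,-1,0,0,0,-0.7,0,0,-1,0.05,0,0,0,0,0,-1,0.05,0,0,0,0,0,-1,0.05,0,0,0,0,0,-1,0,0,0,0,0,0,-1]'

```text
clock: 14.78
position: [0.5386, -0.0153, 0.1401]
ee_rot: [0.502, 0.498, 0.502, -0.498]
contact_force: [2.4, -0.0, -2.8]
width: 0.0174
```

```bash
python3 - <<'E'
from seg import *
st()
E
```

```text
t 14.775 p [ 0.5386 -0.0153  0.1401] x [-0.001   0.0001 -1.    ] y [ 1.      0.0079 -0.001 ] F [ 2.4128 -0.0344 -2.8434] M [ 0.0336 -0.4469  0.0395] w 0.01736843562829425 q [-0.1575  0.2731  1.695  -0.0001  1.1746 -0.1654]
```

Emit:
carry_out --deltas '[0.04,0.01,0,-0.3,0,0,-1,0.04,0,0,0,0,0,-1,0.04,0,0,0,0,0,-1,0.04,0,0,0,0,0,-1,0.03,0,0,0,0,0,-1,0,0,0,0,0,0,-1]'

```text
clock: 15.52
position: [0.5396, -0.0151, 0.131]
ee_rot: [0.507, 0.493, 0.507, -0.492]
contact_force: [-2.8, 1.7, 10.4]
width: 0.0174
```

```bash
python3 - <<'E'
from seg import *
st()
E
```

```text
t 15.525 p [ 0.5396 -0.0151  0.131 ] x [ 0.001   0.0002 -1.    ] y [0.9996 0.0291 0.001 ] F [-2.767   1.6621 10.3976] M [0.1989 0.5627 0.0091] w 0.017367586933834507 q [-0.1571  0.2811  1.7081  0.0004  1.1513 -0.1864]
```

Emit:
carry_out --deltas '[0.04,0,0,0,0,0,-1,0.04,0,0,0,0,0,-1,0,0,0,0,0,0,-1]'

```text
clock: 15.9
position: [0.5398, -0.0151, 0.1308]
ee_rot: [0.508, 0.493, 0.506, -0.492]
contact_force: [-10.4, 2.5, 36.1]
width: 0.0176
```

```bash
python3 - <<'E'
from seg import *
st()
E
```

```text
t 15.9 p [ 0.5398 -0.0151  0.1308] x [ 0.0039 -0.0005 -1.    ] y [0.9996 0.0294 0.0038] F [-10.3776   2.5237  36.0567] M [ 0.3658  1.902  -0.0495] w 0.01763634678878193 q [-0.1569  0.28    1.7103  0.0001  1.1474 -0.1863]
```

Emit:
carry_out --deltas '[-0.06,0,0,0,0,0,-1,-0.04,0,0,0,0,0,-1,0,0,0,0,0,0,-0.4,0,0,0,0,0,0,0.5,0,0,0,0,0,0,1,0,0,0,0,0,0,1,-0.2,0,0,0,0,0,1,-0.6,0,0,0,0,0,1,-0.8,0,0,0,0,0,1,0,0,0,0,0,0,1]'

```text
clock: 17.15
position: [0.5426, -0.0158, 0.2314]
ee_rot: [0.51, 0.495, 0.504, -0.491]
contact_force: [0.4, -0.5, -0.1]
width: 0.0852
```

```bash
python3 - <<'E'
from seg import *
st()
for cam in ['wrist','side','top']:
    im=grab(cam,cam+'10');W=cloud(im);z=W[...,2]
    m=red(im)&(np.hypot(W[...,0]-.539,W[...,1]+.015)<.03)&(z>.12);P=W[m]
    if m.any():
        print(cam,m.sum(),'zmed/90',np.median(P[:,2]),np.percentile(P[:,2],90)); 
        P=P[P[:,2]>np.percentile(P[:,2],90)-.006];print(rect(P))
im=load('side');cv2.imwrite('pics/s10.png',cv2.resize(im['color'][130:340,180:390,::-1],None,fx=2.8,fy=2.8,interpolation=cv2.INTER_CUBIC))
E
```

```text
t 17.15 p [ 0.5426 -0.0158  0.2314] x [ 0.0101 -0.0017 -0.9999] y [0.9995 0.0292 0.0101] F [ 0.4144 -0.4653 -0.1009] M [-0.0503 -0.0226  0.0022] w 0.08517219826529485 q [-0.1572  0.2105  1.5451 -0.0001  1.3757 -0.1864]
wrist 766 zmed/90 0.1616471775918304 0.16250804080597825
(array([ 0.5397, -0.0165]), (17.83152961730957, 33.774192810058594), 2.045262098312378)
side 60 zmed/90 0.15775300525197294 0.16138364040644315
(array([ 0.5352, -0.0133]), (13.854612350463867, 29.621246337890625), 7.553920269012451)
```

View pics/s10.png

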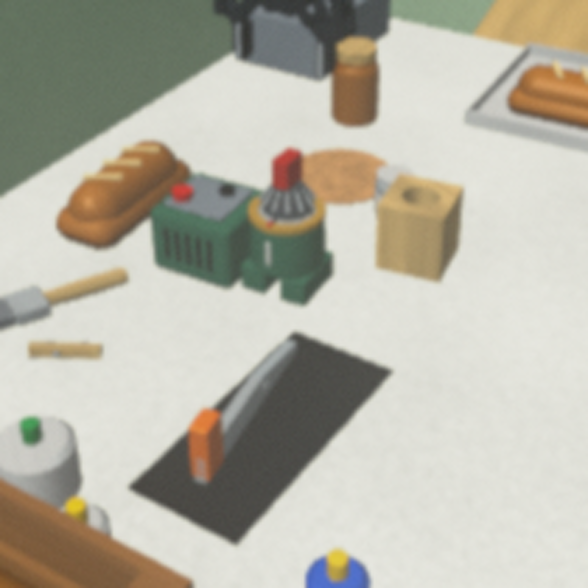

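View pics/wrist10.png

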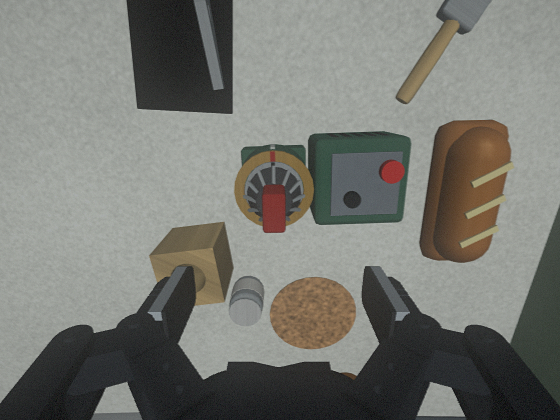

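```bash
cat >> seg.py <<'E'
def orange(im): return mask(im,(5,180,120),(16,255,255))
E
python3 - <<'E'
from seg import *
im=load('top');W=cloud(im);z=W[...,2]
m=orange(im)&(np.hypot(W[...,0]-.44,W[...,1]-.276)<.06)&(z>.05);P=W[m];print(len(P),P.mean(0),rect(P))
m=(np.hypot(W[...,0]-.45,W[...,1]-.18)<.12)&(z>.008)&(z<.05);P=W[m];print(len(P),rect(P))
c=P[:,:2].mean(0);u,s,v=np.linalg.svd(P[:,:2]-c);print(c,v[0],np.degrees(np.arctan2(-v[0,0],v[0,1])))
# mat
g=im['color'].max(2)<50
m=g&(np.hypot(W[...,0]-.41,W[...,1]-.18)<.17)&(z<.01);print('mat',rect(W[m]))
plan([0.44,0.2,0.25],8)
E
```

```text
63 [0.43900904 0.27412739 0.06412461] (array([0.43888995, 0.27411185]), (16.560211181640625, 25.98613929748535), 0.42319977283477783)
291 (array([0.42836121, 0.1771315 ]), (105.94561004638672, 232.2570037841797), 0.18406544625759125)
[0.44896092 0.19267164] [ 0.14946047 -0.9887677 ] -171.40433884804895
mat (array([0.42701065, 0.19478091]), (266.5151062011719, 117.12637329101562), 88.78890228271484)
pos [ 0.53904495 -0.01523832  0.22601062] yaw 1.67 units now [-0.39845423 -1.54558492 -3.63400495] F [-0.01462441  0.18620016 -0.20173271] w 0.0853 q6 -0.186 t 17.3
 ax units -1.5816365699334052  shift after turn [-0.39982305 -1.13542776 -3.78213377] tilt fix rotvec(units) [-1.5816368e+00 -1.4067876e-03  1.0720291e-02]
```

Emit:
carry_out --deltas '[-0.4,0,0,-0.8,0,0,1,0,0,0,-0.8,0,0,1,0,-0.18,-0.6,0,0,0,1,0,-0.24,-0.8,0,0,0,1,0,-0.24,-0.8,0,0,0,1,0,-0.24,-0.8,0,0,0,1,0,-0.24,-0.78,0,0,0,1,0,0,0,0,0,0,1,0,0,0,0,0,0,1]'

```text
clock: 18.42
position: [0.4397, 0.1991, 0.2493]
ee_rot: [0.534, 0.463, 0.534, -0.464]
contact_force: [0.6, -0.5, -0.3]
width: 0.0853
```

```bash
python3 - <<'E'
from seg import *
im=grab('wrist','w11');W=cloud(im);z=W[...,2]
m=orange(im)&(np.hypot(W[...,0]-.44,W[...,1]-.276)<.06)&(z>.058);P=W[m];print(len(P),P.mean(0),rect(P))
hsv=cv2.cvtColor(im['color'],cv2.COLOR_RGB2HSV)
m=(np.hypot(W[...,0]-.45,W[...,1]-.17)<.1)&(z>.01)&(z<.05)&(hsv[...,2]>70)&~orange(im);P=W[m];print(len(P),rect(P))
c=P[:,:2].mean(0);u,s,v=np.linalg.svd(P[:,:2]-c);print(c,v[0],np.degrees(np.arctan2(-v[0,0],v[0,1])))
g=im['color'].max(2)<50
m=g&(np.hypot(W[...,0]-.43,W[...,1]-.195)<.17)&(abs(z-.003)<.008);print('mat',rect(W[m]))
plan([0.44,0.275,0.15],8.5)
E
```

```text
55 [0.44037409 0.27432752 0.06559936] (array([0.44119864, 0.27511725]), (15.848332405090332, 26.882526397705078), 8.285027503967285)
1054 (array([0.45730185, 0.17227893]), (11.944354057312012, 172.52804565429688), 8.70279598236084)
[0.45574998 0.17940355] [-0.15389535  0.98808715] 8.852735711564268
mat (array([0.42759189, 0.19649333]), (266.2160949707031, 117.27684020996094), 88.54540252685547)
pos [0.44012755 0.19873681 0.2494799 ] yaw 8.04 units now [ 1.65632884  0.1779354  -1.26073494] F [ 0.0701378   0.28627336 -0.36293093] w 0.0857 q6 0.14 t 18.475
 ax units -0.11468950400637468  shift after turn [ 1.65799828  0.18577107 -1.25740592] tilt fix rotvec(units) [-0.11467849  0.01619021  0.01940132]
```

View pics/w11.png

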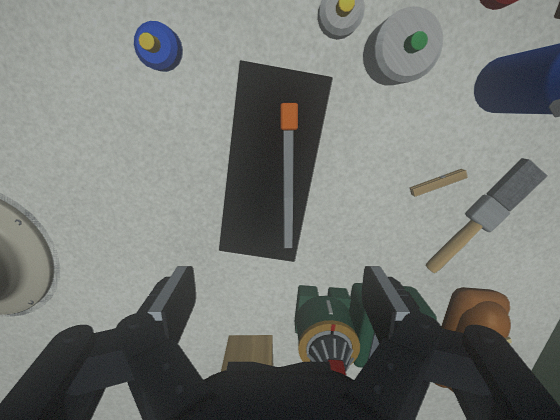

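Emit:
carry_out --deltas '[0,0.05,-0.3,-0.17,0,0,1,0.4,0.08,-0.5,0,0,0,1,0.7,0.07,-0.45,0,0,0,1,0.9,0,0,0,0,0,1,0.8,0,0,0,0,0,1,0.4,0,0,0,0,0,1,0,0,0,0,0,0,1,0,0,0,0,0,0,1]'

```text
clock: 19.48
position: [0.442, 0.2761, 0.0591]
ee_rot: [0.537, 0.461, 0.536, -0.46]
contact_force: [-0.0, -0.1, 0.1]
width: 0.0855
```

```bash
python3 - <<'E'
from seg import *
plan([0.4413,0.2745,0.026],8.7)
E
```

```text
pos [0.44199444 0.27606792 0.05914681] yaw 8.72 units now [ 0.55240218 -0.01643718  0.02441384] F [-0.02091235 -0.07559102  0.09860398] w 0.0855 q6 0.272 t 19.475
 ax units 0.0041583216943110735  shift after turn [ 0.55244688 -0.01539352  0.02408065] tilt fix rotvec(units) [ 0.00416654 -0.00875938 -0.02687852]
```

Emit:
carry_out --deltas '[0.25,-0.01,0.02,0,0,0,1,0.2,0,0,0,0,0,1,0.1,0,0,0,0,0,1,0,0,0,0,0,0,0,0,0,0,0,0,0,-0.5,0,0,0,0,0,0,-1,0,0,0,0,0,0,-1,0,0,0,0,0,0,-1,0,0,0,0,0,0,-1]'

```text
clock: 20.6
position: [0.4409, 0.2746, 0.0259]
ee_rot: [0.537, 0.461, 0.536, -0.46]
contact_force: [-0.1, 0.3, 4.6]
width: 0.0184
```

```bash
python3 - <<'E'
from seg import *
st()
E
```

```text
t 20.6 p [0.4409 0.2746 0.0259] x [ 0.0014  0.0006 -1.    ] y [0.9884 0.1521 0.0014] F [-0.1295  0.3281  4.5846] M [ 0.0482  0.0582 -0.0203] w 0.01841359691948503 q [0.423  0.3687 1.8893 0.     0.8821 0.2703]
```

Emit:
carry_out --deltas '[-0.15,0,0,0,0,0,-1,-0.35,0,0,0.4,0,0,-1,0,0,0,0.5,0,0,-1,0,0,0,0.46,0,0,-1,0,0,0,0,0,0,-1]'

```text
clock: 21.22
position: [0.4395, 0.2739, 0.0544]
ee_rot: [0.514, 0.485, 0.514, -0.486]
contact_force: [-0.2, -0.5, -2.4]
width: 0.018
```

```bash
python3 - <<'E'
from seg import *
st();plan([0.5249,0.2300,0.056],3.3)
E
```

```text
t 21.225 p [0.4395 0.2739 0.0544] x [-0.0017 -0.0009 -1.    ] y [ 0.9983  0.0576 -0.0018] F [-0.1619 -0.4937 -2.4253] M [0.1233 0.0047 0.0283] w 0.018034937317655056 q [ 0.423   0.3327  1.8557 -0.0001  0.9552  0.3654]
pos [0.4395 0.2739 0.0544] yaw 3.3 units now [-0.0284  1.3782  0.8126] F [-0.1619 -0.4937 -2.4253] w 0.018 q6 0.365 t 21.225
 ax units 0.00037714831084956213  shift after turn [-0.0266  1.3782  0.8126] tilt fix rotvec(units) [0.0004 0.0113 0.0254]
```

Emit:
carry_out --deltas '[0,0.4,0.2,0,0,0,-1,0,0.5,0.3,0,0,0,-1,0,0.4,0.25,0,0,0,-1,0,0.08,0.06,0,0,0,-1,0,0,0,0,0,0,-1,0,0,0,0,0,0,-1]'

```text
clock: 21.98
position: [0.5245, 0.2307, 0.055]
ee_rot: [0.514, 0.485, 0.515, -0.486]
contact_force: [0.5, -0.0, -1.8]
width: 0.0183
```

```bash
python3 - <<'E'
from seg import *
st();plan([0.5249,0.2300,0.056],3.3)
for n in ['top','side','wrist']: grab(n,n+'12')
for n in ['top','wrist']:
    im=load(n);W=cloud(im);z=W[...,2]
    hsv=cv2.cvtColor(im['color'],cv2.COLOR_RGB2HSV)
    m=(abs(W[...,0]-.532)<.03)&(W[...,1]>.03)&(W[...,1]<.20)&(z>.015)&(z<.07);P=W[m];print(n,len(P))
    if len(P)>5: print(rect(P),P.min(0),P.max(0))
im=load('side');cv2.imwrite('pics/s12.png',cv2.resize(im['color'][150:360,180:390,::-1],None,fx=2.8,fy=2.8,interpolation=cv2.INTER_CUBIC))
E
```

```text
t 21.975 p [0.5245 0.2307 0.055 ] x [-0.0016 -0.0002 -1.    ] y [ 0.9983  0.0581 -0.0016] F [ 0.5101 -0.0471 -1.7741] M [0.06   0.0172 0.0339] w 0.018304200027273444 q [0.2928 0.4019 1.7348 0.0004 1.0064 0.2344]
pos [0.5245 0.2307 0.055 ] yaw 3.33 units now [-0.0162  0.0059  0.0121] F [ 0.5101 -0.0471 -1.7741] w 0.0183 q6 0.234 t 21.975
 ax units 0.007270980906266766  shift after turn [-0.0162  0.0059  0.0121] tilt fix rotvec(units) [0.0073 0.0009 0.0232]
top 297
(array([0.5291, 0.1212]), (12.680665016174316, 156.1752166748047), 3.214911460876465) [0.5188 0.0435 0.0316] [0.5391 0.1991 0.0656]
wrist 991
(array([0.5289, 0.1689]), (11.74223804473877, 46.83076095581055), 3.9156506061553955) [0.5223 0.1454 0.0606] [0.5362 0.1924 0.064 ]
```

View pics/s12.png

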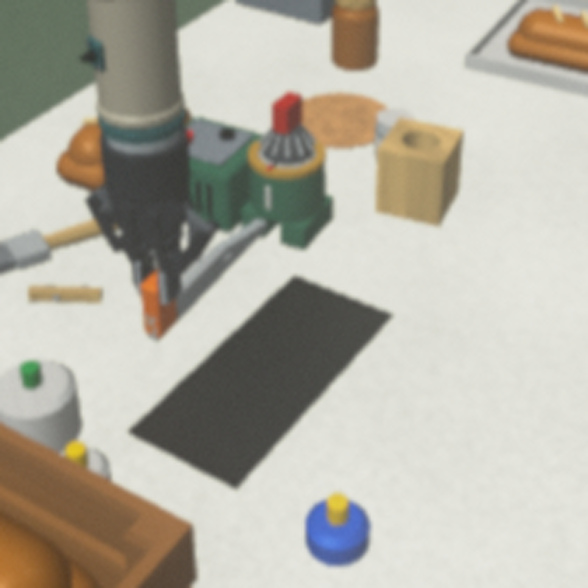

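View pics/wrist12.png

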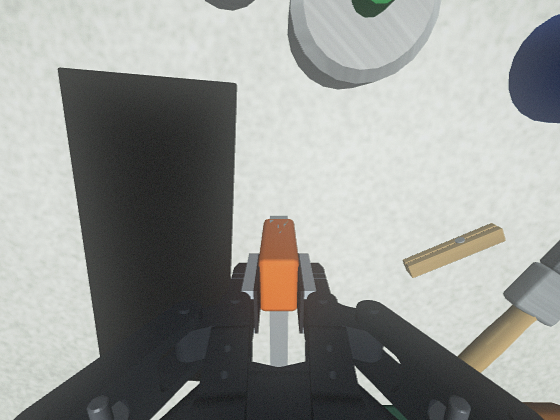

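View pics/top12.png

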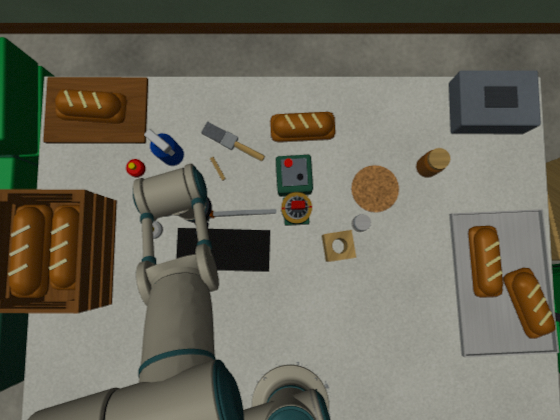

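Emit:
carry_out --deltas '[0.3,0.015,0,0,0,0,-1,0.15,0,0,0,0,0,-1,0.06,0,0,0,0,0,-1,0,0,0,0,0,0,-1]'

```text
clock: 22.62
position: [0.5265, 0.2307, 0.0246]
ee_rot: [0.514, 0.485, 0.514, -0.485]
contact_force: [-0.2, 0.2, -2.1]
width: 0.0184
```

```bash
python3 - <<'E'
from seg import *
st()
E
```

```text
t 22.625 p [0.5265 0.2307 0.0246] x [-0.0002 -0.0001 -1.    ] y [ 0.9983  0.058  -0.0002] F [-0.2471  0.2286 -2.0647] M [ 0.06   -0.0318  0.0122] w 0.01843901349239834 q [ 0.292   0.438   1.7662 -0.0001  0.9377  0.234 ]
```

Emit:
carry_out --deltas '[0.025,-0.01,0,0,0,0,-1,0,0,0,0,0,0,-1]'

```text
clock: 22.88
position: [0.5261, 0.2306, 0.0234]
ee_rot: [0.514, 0.485, 0.514, -0.485]
contact_force: [-0.0, -0.0, -2.6]
width: 0.018
```

```bash
python3 - <<'E'
from seg import *
st();plan([0.539-0.0576*0.115,-0.0147+0.115,0.0235],3.3)
E
```

```text
t 22.875 p [0.5261 0.2306 0.0234] x [ 0.0004  0.     -1.    ] y [0.9983 0.0578 0.0004] F [-0.0067 -0.0394 -2.6058] M [ 0.1307 -0.0108  0.0363] w 0.01798574632148697 q [ 0.292   0.4387  1.7689 -0.0001  0.9336  0.2343]
pos [0.5261 0.2306 0.0234] yaw 3.31 units now [-0.0015 -0.0215  2.1741] F [-0.0067 -0.0394 -2.6058] w 0.018 q6 0.234 t 22.875
 ax units 0.003241676352596423  shift after turn [-0.0015 -0.021   2.1741] tilt fix rotvec(units) [ 0.0032 -0.0001 -0.0052]
```

Emit:
carry_out --deltas '[0.01,-0.005,0.2,0,0,0,-1,0,0,0.3,0,0,0,-1,0,0,0.3,0,0,0,-1,0,0,0.2,0,0,0,-1,0,0,0,0,0,0,-1]'

```text
clock: 23.5
position: [0.5296, 0.169, 0.0229]
ee_rot: [0.514, 0.486, 0.514, -0.486]
contact_force: [-0.2, -1.7, 2.4]
width: 0.0182
```

```bash
python3 - <<'E'
from seg import *
st();plan([0.539-0.0576*0.115,-0.0147+0.115,0.0235],3.3)
E
```

```text
t 23.5 p [0.5296 0.169  0.0229] x [ 0.0005 -0.0008 -1.    ] y [0.9984 0.0561 0.0004] F [-0.2417 -1.6584  2.3578] M [-0.1761 -0.0208 -0.0513] w 0.018154062160484916 q [ 0.1843  0.4171  1.8112 -0.0011  0.913   0.1288]
pos [0.5296 0.169  0.0229] yaw 3.22 units now [-0.0095 -0.0179  1.145 ] F [-0.2417 -1.6584  2.3578] w 0.0182 q6 0.129 t 23.5
 ax units -0.020717550290693998  shift after turn [-0.0105 -0.0196  1.145 ] tilt fix rotvec(units) [-0.0207  0.0123 -0.0059]
```

Emit:
carry_out --deltas '[0,-0.01,0.15,0,0,0,-1,0,0,0.15,0,0,0,-1,0,0,0.15,0,0,0,-1,0,0,0.15,0,0,0,-1,0,0,0,0,0,0,-1]' --newtons 100

```text
clock: 24.12
position: [0.5311, 0.1351, 0.023]
ee_rot: [0.514, 0.486, 0.514, -0.485]
contact_force: [-0.2, 4.3, 4.4]
width: 0.0177
```

```bash
python3 - <<'E'
from seg import *
st();plan([0.539-0.0576*0.115,-0.0147+0.115,0.0235],3.3)
E
```

```text
t 24.125 p [0.5311 0.1351 0.023 ] x [ 0.0009  0.0018 -1.    ] y [0.9984 0.0564 0.001 ] F [-0.1676  4.2679  4.3901] M [ 0.6056  0.0579 -0.0591] w 0.017663534777016637 q [0.1209 0.4069 1.8296 0.0021 0.9039 0.0632]
pos [0.5311 0.1351 0.023 ] yaw 3.24 units now [-0.0097 -0.0117  0.5798] F [-0.1676  4.2679  4.3901] w 0.0177 q6 0.063 t 24.125
 ax units -0.016109589396891777  shift after turn [-0.0087 -0.0124  0.5798] tilt fix rotvec(units) [-0.0161 -0.0243 -0.0144]
```

Emit:
carry_out --deltas '[0,-0.01,0.12,0,0,0,-1,0,0,0.12,0,0,0,-1,0,0,0.12,0,0,0,-1,0,0,0.12,0,0,0,-1,0,0,0.1,0,0,0,-1,0,0,0.06,0,0,0,-1,0,0,0,0,0,0,-1]'

```text
clock: 25.0
position: [0.5325, 0.0969, 0.0229]
ee_rot: [0.514, 0.486, 0.514, -0.485]
contact_force: [-0.6, 4.3, 6.7]
width: 0.0179
```

```bash
python3 - <<'E'
from seg import *
st();plan([0.539-0.0576*0.11,-0.0147+0.11,0.0235],3.3)
grab('side','s14')
im=load('side');cv2.imwrite('pics/s14b.png',cv2.resize(im['color'][150:360,180:390,::-1],None,fx=2.8,fy=2.8,interpolation=cv2.INTER_CUBIC))
W=cloud(im);z=W[...,2]
m=red(im)&(np.hypot(W[...,0]-.539,W[...,1]+.015)<.03)&(z>.12);P=W[m];print(np.percentile(P[:,2],[50,90,98]))
E
```

```text
t 25.0 p [0.5325 0.0969 0.0229] x [ 0.0005  0.0017 -1.    ] y [0.9984 0.0569 0.0006] F [-0.6345  4.3477  6.714 ] M [ 0.7782  0.1098 -0.0151] w 0.017867523369108133 q [ 0.0504  0.3991  1.8442  0.0021  0.8977 -0.0079]
pos [0.5325 0.0969 0.0229] yaw 3.26 units now [-0.0093  0.0015  0.0276] F [-0.6345  4.3477  6.714 ] w 0.0179 q6 -0.008 t 25.0
 ax units -0.009570063547922003  shift after turn [-0.0092  0.0015  0.0276] tilt fix rotvec(units) [-0.0096 -0.0232 -0.0087]
[0.1658 0.1705 0.1716]
```

View pics/s14b.png

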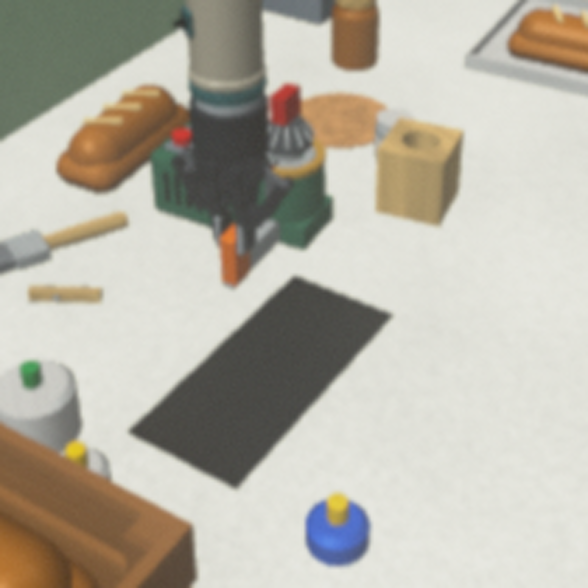

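Emit:
carry_out --deltas '[0,0,0.02,0,0,0,-1,0,0,0.02,0,0,0,-1,0,0,0,0,0,0,-1]'

```text
clock: 25.42
position: [0.5326, 0.0944, 0.023]
ee_rot: [0.514, 0.486, 0.514, -0.485]
contact_force: [-0.5, 4.2, 5.9]
width: 0.0176
```

```bash
python3 - <<'E'
from seg import *
st();plan([0.539-0.0576*0.11,-0.0147+0.11,0.0235],3.3)
grab('side')
im=load('side')
W=cloud(im);z=W[...,2]
m=red(im)&(np.hypot(W[...,0]-.539,W[...,1]+.015)<.03)&(z>.12);P=W[m];print(np.percentile(P[:,2],[50,90,98]))
E
```

```text
t 25.425 p [0.5326 0.0944 0.023 ] x [ 0.0006  0.0013 -1.    ] y [0.9984 0.0573 0.0007] F [-0.5112  4.192   5.8877] M [ 0.6509  0.1034 -0.049 ] w 0.0175832545945545 q [ 0.0459  0.3987  1.8449  0.0016  0.8974 -0.0123]
pos [0.5326 0.0944 0.023 ] yaw 3.28 units now [-0.009   0.0012 -0.0144] F [-0.5112  4.192   5.8877] w 0.0176 q6 -0.012 t 25.425
 ax units -0.0043483533034534005  shift after turn [-0.009   0.0012 -0.0144] tilt fix rotvec(units) [-0.0043 -0.0174 -0.0094]
[0.1644 0.1712 0.1726]
```

Release the drift and rise straight up.

Emit:
carry_out --deltas '[0,0,0,0,0,0,-0.5,0,0,0,0,0,0,0.3,0,0,0,0,0,0,1,0,0,0,0,0,0,1,-0.2,0,0,0,0,0,1,-0.6,0,0,0,0,0,1,-0.9,0,0,0,0,0,1,-0.9,0,0,0,0,0,1,-0.8,0,0,0,0,0,1,0,0,0,0,0,0,1]'

```text
clock: 26.72
position: [0.5352, 0.0941, 0.2321]
ee_rot: [0.517, 0.488, 0.512, -0.483]
contact_force: [0.1, -0.4, -0.2]
width: 0.0856
```

```bash
python3 - <<'E'
from seg import *
st()
im=grab('wrist','w15');W=cloud(im);z=W[...,2]
m=red(im)&(np.hypot(W[...,0]-.539,W[...,1]+.015)<.03)&(z>.12);P=W[m]
if len(P): print('bar',np.percentile(P[:,2],[50,90]),rect(P[P[:,2]>np.percentile(P[:,2],90)-.005]))
plan([0.5393,-0.015,0.2],3.3)
im=grab('side','s15');cv2.imwrite('pics/s15b.png',cv2.resize(im['color'][150:360,180:390,::-1],None,fx=2.8,fy=2.8,interpolation=cv2.INTER_CUBIC))
W=cloud(im);z=W[...,2]
m=red(im)&(np.hypot(W[...,0]-.539,W[...,1]+.015)<.03)&(z>.12);P=W[m];print(np.percentile(P[:,2],[50,90,98]))
E
```

```text
t 26.725 p [0.5352 0.0941 0.2321] x [ 0.0109  0.0003 -0.9999] y [0.9983 0.0579 0.0109] F [ 0.0588 -0.4359 -0.1764] M [-0.0042  0.0362 -0.0317] w 0.08562731294184338 q [ 0.046   0.2107  1.543  -0.0002  1.377  -0.0119]
bar [0.1713 0.1722] (array([ 0.542 , -0.0164]), (18.031301498413086, 33.594703674316406), 3.7969870567321777)
pos [0.5335 0.094  0.2293] yaw 3.31 units now [ 0.4885 -0.0112  1.8183] F [-0.6805 -0.6903 -0.1697] w 0.0853 q6 -0.012 t 26.775
 ax units 0.003416554541646133  shift after turn [ 0.4882 -0.0081  1.8184] tilt fix rotvec(units) [ 0.0034  0.0033 -0.0771]
[0.1668 0.1711 0.172 ]
```

View pics/s15b.png

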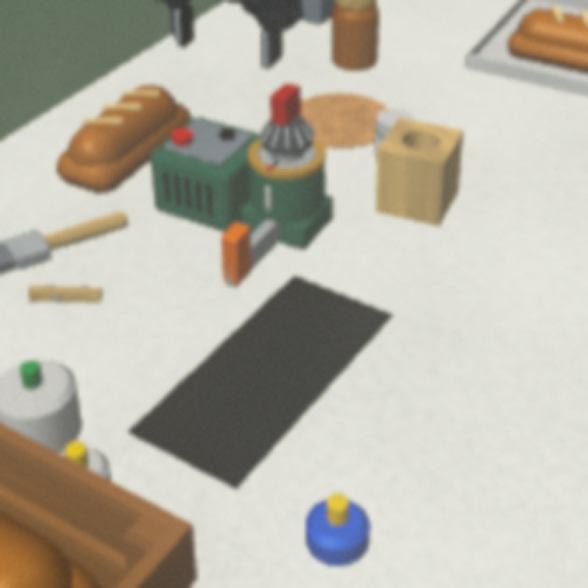

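Emit:
carry_out --deltas '[0,0,0.5,0,0,0,1,0,0,0.7,0,0,0,1,0,0,0.5,0,0,0,1,0,0,0.12,0,0,0,1,0,0,0,0,0,0,1,0,0,0,0,0,0,1]'

```text
clock: 27.58
position: [0.5384, -0.0141, 0.2261]
ee_rot: [0.514, 0.485, 0.515, -0.485]
contact_force: [0.1, -0.1, -0.4]
width: 0.0855
```

```bash
python3 - <<'E'
from seg import *
st()
im=grab('wrist','w16');W=cloud(im);z=W[...,2]
m=red(im)&(np.hypot(W[...,0]-.539,W[...,1]+.015)<.03)&(z>.12);P=W[m]
if len(P): print('bar',np.percentile(P[:,2],[50,90]),rect(P[P[:,2]>np.percentile(P[:,2],90)-.005]))
plan([0.5395,-0.0153,0.143],3.3)
E
```

```text
t 27.575 p [ 0.5384 -0.0141  0.2261] x [-0.001   0.0008 -1.    ] y [ 0.9983  0.0586 -0.001 ] F [ 0.0577 -0.1102 -0.3802] M [ 0.0259 -0.0047  0.0516] w 0.08551885554411437 q [-0.1557  0.2134  1.5543  0.0006  1.375  -0.2145]
bar [0.1714 0.1723] (array([ 0.5426, -0.0167]), (18.176944732666016, 34.08250427246094), 4.424324989318848)
pos [ 0.5385 -0.014   0.2263] yaw 3.38 units now [1.3883 0.0158 0.0226] F [ 0.1864  0.0014 -1.0215] w 0.0852 q6 -0.215 t 27.625
 ax units 0.019021781479877653  shift after turn [1.3883 0.0151 0.0218] tilt fix rotvec(units) [ 0.019  -0.008   0.0083]
```

Emit:
carry_out --deltas '[0.4,0.035,0.03,0,0,0,1,0.5,0,0,0,0,0,1,0.35,0,0,0,0,0,1,0.14,0,0,0,0,0,1,0,0,0,0,0,0,0.3,0,0,0,0,0,0,-0.3,0,0,0,0,0,0,-0.7,0,0,0,0,0,0,-1,0,0,0,0,0,0,-1,0,0,0,0,0,0,-1]' --newtons 60

```text
clock: 28.88
position: [0.5415, -0.017, 0.1441]
ee_rot: [0.515, 0.486, 0.514, -0.485]
contact_force: [-0.6, 0.4, 6.0]
width: 0.0179
```

```bash
python3 - <<'E'
from seg import *
st()
E
```

```text
t 28.875 p [ 0.5415 -0.017   0.1441] x [ 0.0016 -0.0004 -1.    ] y [0.9983 0.0577 0.0016] F [-0.623   0.3668  5.9964] M [-0.0099  0.1302 -0.0275] w 0.017900191773755927 q [-0.1597  0.2724  1.685  -0.0002  1.1825 -0.2173]
```

Emit:
carry_out --deltas '[-0.05,0,0,0,0,0,-1,-0.1,0,0,0,0,0,-1,-0.15,0,0,0,0,0,-1,0,0,0,0,0,0,-1]'

```text
clock: 29.38
position: [0.5413, -0.0169, 0.162]
ee_rot: [0.515, 0.485, 0.514, -0.485]
contact_force: [-0.1, -0.2, -3.5]
width: 0.0179
```

```bash
python3 - <<'E'
from seg import *
st()
E
```

```text
t 29.375 p [ 0.5413 -0.0169  0.162 ] x [ 0.0009 -0.0004 -1.    ] y [0.9983 0.0578 0.0009] F [-0.0856 -0.1802 -3.5484] M [ 0.0284 -0.0117  0.0192] w 0.01786059867359739 q [-0.1595  0.2582  1.6573 -0.0002  1.2251 -0.2173]
```

Emit:
carry_out --deltas '[-0.3,0,0,0,0,0,-1,-0.4,0,0,0,0,0,-1,-0.4,0,0,0,0,0,-1,-0.3,0,0,0,0,0,-1,0,0,0,0,0,0,-1,0,0,0,0,0,0,-1]'

```text
clock: 30.12
position: [0.5401, -0.0167, 0.2442]
ee_rot: [0.514, 0.485, 0.515, -0.486]
contact_force: [-0.4, 0.0, -3.1]
width: 0.0181
```

```bash
python3 - <<'E'
from seg import *
st()
im=grab('wrist','w17');W=cloud(im);z=W[...,2]
m=red(im)&(np.hypot(W[...,0]-.54,W[...,1]+.016)<.05)&(z>.2);P=W[m];P=P[P[:,2]>np.percentile(P[:,2],90)-.006];print('bar',P.mean(0),rect(P))
m=(np.hypot(W[...,0]-.437,W[...,1]+.131)<.06)&(abs(z-.084)<.006);P=W[m];print('block',m.sum(),rect(P))
plan([0.437,-0.131,0.245],3.3)
E
```

```text
t 30.125 p [ 0.5401 -0.0167  0.2442] x [-0.0021  0.0002 -1.    ] y [ 0.9983  0.0578 -0.0021] F [-0.4096  0.018  -3.1032] M [-0.0037  0.0381 -0.0143] w 0.018064348228296417 q [-0.1596  0.2078  1.5171 -0.0001  1.4188 -0.2173]
bar [ 0.5407 -0.0149  0.2711] (array([ 0.5406, -0.0169]), (18.859006881713867, 35.91004180908203), 3.2876455783843994)
block 2787 (array([ 0.4381, -0.1322]), (77.20072937011719, 77.18855285644531), 8.786585807800293)
pos [ 0.5401 -0.0167  0.2439] yaw 3.31 units now [-0.0139 -1.8248  1.8032] F [-0.9602 -0.2732 -3.3661] w 0.0177 q6 -0.217 t 30.175
 ax units 0.0026487297135225907  shift after turn [-0.0178 -1.8244  1.8035] tilt fix rotvec(units) [ 0.0026 -0.0062  0.0368]
```

View pics/w17.png

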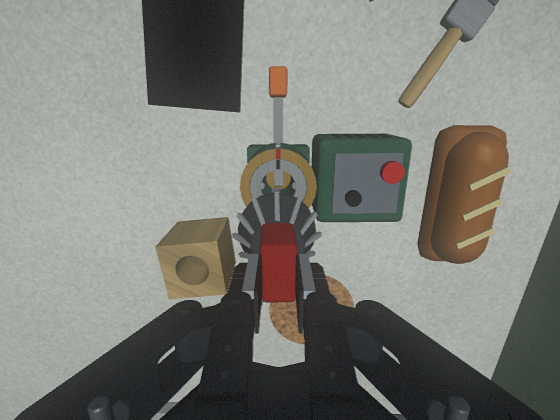

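Emit:
carry_out --deltas '[0,-0.3,0.3,0,0,0,-1,0,-0.5,0.5,0,0,0,-1,0,-0.5,0.5,0,0,0,-1,0,-0.4,0.4,0,0,0,-1,0,-0.12,0.11,0,0,0,-1,0,0,0,0,0,0,-1,0,0,0,0,0,0,-1]'

```text
clock: 31.05
position: [0.4389, -0.1309, 0.2449]
ee_rot: [0.514, 0.485, 0.515, -0.485]
contact_force: [0.3, -0.2, -2.9]
width: 0.0177
```

```bash
python3 - <<'E'
from seg import *
plan([0.4374,-0.1316,0.123],3.3)
E
```

```text
pos [ 0.4388626  -0.13086325  0.24493964] yaw 3.35 units now [ 2.03231178 -0.02562046  0.01231445] F [ 0.33237335 -0.21525092 -2.89154316] w 0.0177 q6 -0.501 t 31.05
 ax units 0.01213065658352419  shift after turn [ 2.0323273  -0.02504301  0.01085562] tilt fix rotvec(units) [ 0.01213211 -0.01043314 -0.0040007 ]
```

Emit:
carry_out --deltas '[0.3,-0.025,0.011,0,0,0,-1,0.3,0,0,0,0,0,-1,0.2,0,0,0,0,0,-1,0.2,0,0,0,0,0,-1,0,0,0,0,0,0,-1]'

```text
clock: 31.68
position: [0.4364, -0.1318, 0.1843]
ee_rot: [0.514, 0.485, 0.515, -0.485]
contact_force: [0.6, -0.1, -2.8]
width: 0.0182
```

```bash
python3 - <<'E'
from seg import *
plan([0.4374,-0.1316,0.123],3.3)
E
```

```text
pos [ 0.43636827 -0.13178012  0.18432574] yaw 3.34 units now [ 1.02206497e+00  1.91422136e-02 -1.00694178e-03] F [ 0.56907453 -0.13684289 -2.78293773] w 0.0182 q6 -0.504 t 31.675
 ax units 0.009034927704307805  shift after turn [ 1.02209566  0.01733972 -0.00200718] tilt fix rotvec(units) [ 0.00902271 -0.01385677  0.02524766]
```

Emit:
carry_out --deltas '[0.3,0.012,0,0,0,0,-1,0.3,0,0,0,0,0,-1,0.2,0,0,0,0,0,-1,0.12,0,0,0,0,0,-1,0.06,0,0,0,0,0,-1,0,0,0,0,0,0,-1]'

```text
clock: 32.42
position: [0.4377, -0.1323, 0.1266]
ee_rot: [0.514, 0.485, 0.514, -0.485]
contact_force: [0.1, 0.5, -3.3]
width: 0.0176
```

```bash
python3 - <<'E'
from seg import *
st()
E
```

```text
t 32.425 p [ 0.4377 -0.1323  0.1266] x [ 0.0003 -0.0002 -1.    ] y [0.9983 0.0577 0.0003] F [ 0.055   0.4901 -3.2582] M [ 0.0039 -0.0459 -0.0124] w 0.01759257523551804 q [-0.4459  0.1678  1.8789 -0.      1.0945 -0.5036]
```

Emit:
carry_out --deltas '[0.03,0,0,0,0,0,-1,0.03,0,0,0,0,0,-1,0.02,0,0,0,0,0,-1,0,0,0,0,0,0,-1]'

```text
clock: 32.92
position: [0.4375, -0.1323, 0.122]
ee_rot: [0.514, 0.485, 0.514, -0.485]
contact_force: [-1.6, 0.4, 1.3]
width: 0.018
```

```bash
python3 - <<'E'
from seg import *
st()
E
```

```text
t 32.925 p [ 0.4375 -0.1323  0.122 ] x [ 0.0003 -0.0002 -1.    ] y [0.9983 0.0578 0.0002] F [-1.609   0.4367  1.2851] M [0.1202 0.1673 0.0082] w 0.017969925745041075 q [-0.4459  0.1723  1.8862 -0.0001  1.0828 -0.5037]
```

Seated at the expected height. Open and rise.

Emit:
carry_out --deltas '[0,0,0,0,0,0,-0.5,0,0,0,0,0,0,0.3,0,0,0,0,0,0,1,0,0,0,0,0,0,1,-0.2,0,0,0,0,0,1,-0.6,0,0,0,0,0,1,-0.8,0,0,0,0,0,1,-0.4,0,0,0,0,0,1,0,0,0,0,0,0,1,0,0,0,0,0,0,1]'

```text
clock: 34.17
position: [0.4369, -0.1319, 0.241]
ee_rot: [0.514, 0.485, 0.515, -0.485]
contact_force: [0.7, -0.1, 0.1]
width: 0.0851
```

```bash
python3 - <<'E'
from seg import *
st()
im=grab('wrist','w18');W=cloud(im);z=W[...,2]
m=red(im)&(np.hypot(W[...,0]-.437,W[...,1]+.131)<.05)&(z>.12);P=W[m];print('bar',np.percentile(P[:,2],[50,90]),rect(P[P[:,2]>np.percentile(P[:,2],90)-.005]))
plan([0.5327,0.0945,0.2],3.3)
E
```

```text
t 34.175 p [ 0.4369 -0.1319  0.241 ] x [-0.0011  0.0005 -1.    ] y [ 0.9983  0.0577 -0.001 ] F [ 0.6762 -0.0794  0.1203] M [0.0272 0.0059 0.0103] w 0.08513416900287751 q [-0.4459  0.0786  1.6827 -0.      1.3814 -0.5036]
bar [0.1487 0.1496] (array([ 0.4367, -0.131 ]), (18.128080368041992, 32.630069732666016), 2.0477957725524902)
pos [ 0.4367 -0.1318  0.2405] yaw 3.31 units now [ 0.6757  1.8171 -3.6724] F [-0.5671 -0.6459 -0.1456] w 0.0856 q6 -0.504 t 34.225
 ax units 0.003014569544974699  shift after turn [ 0.6756  1.815  -3.6735] tilt fix rotvec(units) [ 0.003  -0.0144  0.0281]
```

View pics/w18.png

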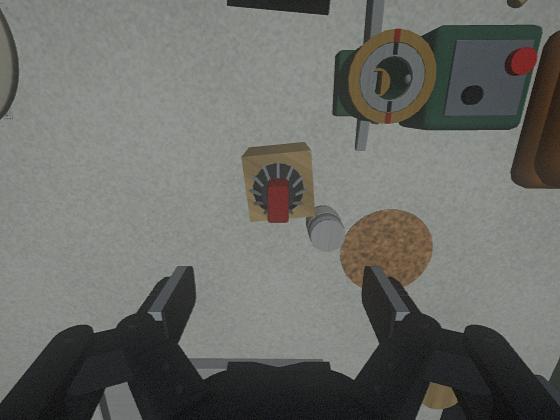

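Emit:
carry_out --deltas '[0,0.2,-0.4,0,0,0,1,0,0.35,-0.7,0,0,0,1,0,0.35,-0.7,0,0,0,1,0,0.35,-0.7,0,0,0,1,0,0.35,-0.7,0,0,0,1,0,0.2,-0.45,0,0,0,1,0.3,0.01,-0.02,0,0,0,1,0.3,0,0,0,0,0,1,0,0,0,0,0,0,1]'

```text
clock: 35.35
position: [0.5313, 0.0939, 0.2028]
ee_rot: [0.513, 0.484, 0.516, -0.487]
contact_force: [1.3, -1.4, -0.2]
width: 0.0854
```

```bash
python3 - <<'E'
from seg import *
st()
im=grab('wrist','w19');W=cloud(im);z=W[...,2]
m=orange(im)&(np.hypot(W[...,0]-.5326,W[...,1]-.0944)<.05)&(z>.045);P=W[m];print('grip',len(P),P.mean(0),rect(P[P[:,2]>.056]))
plan([0.5327,0.0945,0.025],3.3)
E
```

```text
t 35.35 p [0.5313 0.0939 0.2028] x [-0.0063 -0.0004 -1.    ] y [ 0.9983  0.058  -0.0063] F [ 1.286  -1.4083 -0.2045] M [ 0.003  -0.0049 -0.0007] w 0.0853825757421351 q [ 0.0461  0.2312  1.5889 -0.0001  1.3278 -0.0119]
grip 0 [nan nan nan] (array([0., 0.]), (0.0, 0.0), 0.0)
pos [0.5322 0.0938 0.2041] yaw 3.31 units now [ 2.9852  0.0192 -0.0107] F [-0.1323 -0.2004 -0.5969] w 0.0855 q6 -0.012 t 35.4
 ax units 0.002814524254215578  shift after turn [ 2.9852  0.0086 -0.0106] tilt fix rotvec(units) [0.0028 0.0007 0.0508]<stdin>:4: RuntimeWarning: Mean of empty slice.
  ret = um.true_divide(
```

View pics/w19.png

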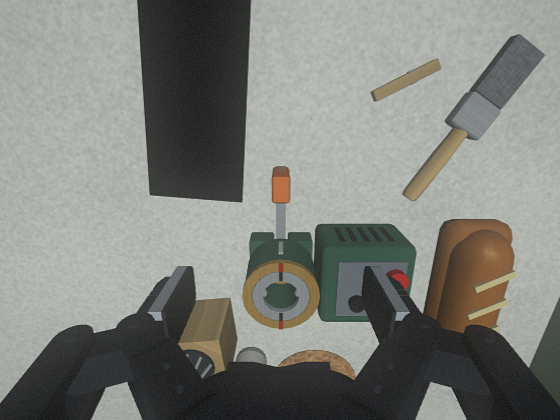

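```bash
python3 - <<'E'
from seg import *
im=load('wrist');W=cloud(im)
hsv=cv2.cvtColor(im['color'],cv2.COLOR_RGB2HSV)
for v in (172,180,188,197): print(v,W[v,281],hsv[v,281])
m=mask(im,(3,150,90),(18,255,255))&(np.hypot(W[...,0]-.5326,W[...,1]-.1)<.06);P=W[m];print(len(P));P=P[P[:,2]>.056];print(rect(P),P.mean(0))
plan([0.5327,0.0945,0.025],3.3)
E
```

```text
172 [0.5328661  0.10913879 0.03925871] [ 10 129 123]
180 [0.53305714 0.10538804 0.06238921] [ 11 154 184]
188 [0.53358732 0.09671975 0.06259766] [ 11 155 183]
197 [0.53420607 0.08661911 0.06225606] [ 11 155 186]
402
(array([0.53255646, 0.09516076]), (17.27009391784668, 27.102170944213867), 3.9574427604675293) [0.53302078 0.09552353 0.06269747]
pos [0.53222111 0.09383576 0.20411499] yaw 3.31 units now [ 2.98519994  0.01919739 -0.01073225] F [-0.13231531 -0.20043657 -0.59688326] w 0.0855 q6 -0.012 t 35.4
 ax units 0.002814524254215578  shift after turn [ 2.98524976  0.00860556 -0.01059281] tilt fix rotvec(units) [0.00281572 0.00068221 0.05081246]
```

Drift unmoved at (0.5327, 0.095). Descend and grip.

Emit:
carry_out --deltas '[0.6,0.009,-0.011,0,0,0,1,0.8,0,0,0,0,0,1,0.7,0,0,0,0,0,1,0.5,0,0,0,0,0,1,0.35,0,0,0,0,0,1,0,0,0,0,0,0,1]'

```text
clock: 36.15
position: [0.5328, 0.0943, 0.0276]
ee_rot: [0.513, 0.485, 0.515, -0.486]
contact_force: [-1.0, 0.1, 0.4]
width: 0.0853
```

```bash
python3 - <<'E'
from seg import *
plan([0.5327,0.0945,0.025],3.3)
E
```

```text
pos [0.53282517 0.09427273 0.02758031] yaw 3.29 units now [ 0.0430103  -0.00173612 -0.0039037 ] F [-1.03916626  0.14921603  0.44581954] w 0.0853 q6 -0.011 t 36.15
 ax units -0.003445035521734696  shift after turn [ 0.0430051  -0.00186466 -0.00390167] tilt fix rotvec(units) [-0.00344379  0.00082065  0.04312478]
```

Emit:
carry_out --deltas '[0.03,0,0,0,0,0,0.3,0,0,0,0,0,0,-0.3,0,0,0,0,0,0,-1,0,0,0,0,0,0,-1,0,0,0,0,0,0,-1,0,0,0,0,0,0,-1,-0.02,0,0,0,0,0,-1,0,0,0,0,0,0,-1]' --newtons 80

```text
clock: 37.15
position: [0.5335, 0.0946, 0.0278]
ee_rot: [0.514, 0.485, 0.514, -0.485]
contact_force: [-0.3, -0.5, 0.8]
width: 0.0179
```

```bash
python3 - <<'E'
from seg import *
st()
E
```

```text
t 37.15 p [0.5335 0.0946 0.0278] x [-0.0004 -0.0001 -1.    ] y [ 0.9983  0.0578 -0.0004] F [-0.2614 -0.515   0.7642] M [-0.0295 -0.0293  0.0038] w 0.017945103927160092 q [ 0.047   0.3943  1.8366 -0.0001  0.9111 -0.0107]
```

Emit:
carry_out --deltas '[-0.01,0,-0.15,0,0,0,-1,0,0,-0.3,0,0,0,-1,0,0,-0.4,0,0,0,-1,0,0,-0.4,0,0,0,-1,0,0,-0.4,0,0,0,-1,0,0,-0.4,0,0,0,-1,0,0,-0.25,0,0,0,-1,0,0,0,0,0,0,-1]'

```text
clock: 38.15
position: [0.5254, 0.2337, 0.0284]
ee_rot: [0.515, 0.485, 0.515, -0.485]
contact_force: [-0.8, -0.3, -2.1]
width: 0.018
```

```bash
python3 - <<'E'
from seg import *
st();plan([0.435,0.283,0.06],3.3)
im=grab('wrist','w20')
im=load('wrist')
E
```

```text
t 38.15 p [0.5254 0.2337 0.0284] x [-0.0001 -0.0002 -1.    ] y [ 0.9982  0.0601 -0.0002] F [-0.787  -0.2897 -2.1229] M [ 0.0575 -0.0442  0.0167] w 0.017974795763982043 q [ 0.2976  0.4337  1.7619 -0.0001  0.9461  0.2376]
pos [0.5254 0.2337 0.0284] yaw 3.44 units now [-0.527  -1.4539 -0.9112] F [-0.787  -0.2897 -2.1229] w 0.018 q6 0.238 t 38.15
 ax units 0.03574393158925859  shift after turn [-0.5271 -1.4561 -0.9077] tilt fix rotvec(units) [0.0357 0.0023 0.0022]
```

View pics/w20.png

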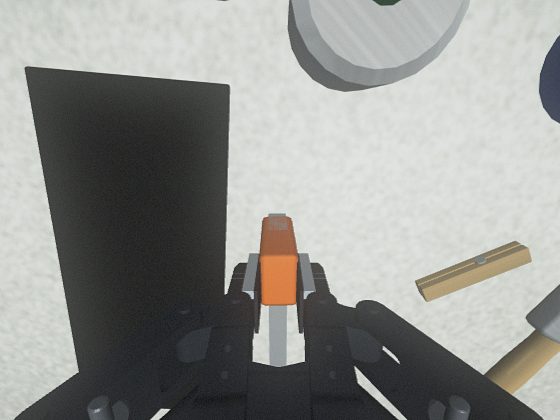

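Emit:
carry_out --deltas '[-0.3,0,0,0,0,0,-1,-0.25,-0.1,-0.1,0,0,0,-1,0,-0.5,-0.25,0,0,0,-1,0,-0.6,-0.3,0,0,0,-1,0,-0.35,-0.2,0,0,0,-1,0,-0.1,-0.05,0,0,0,-1,0,0,0,0,0,0,-1]'

```text
clock: 39.08
position: [0.4246, 0.2807, 0.0619]
ee_rot: [0.515, 0.486, 0.514, -0.485]
contact_force: [0.0, -0.7, -3.2]
width: 0.018
```

```bash
python3 - <<'E'
from seg import *
st();plan([0.422,0.283,0.03],3.3)
E
```

```text
t 39.075 p [0.4246 0.2807 0.0619] x [ 0.0017  0.0001 -1.    ] y [0.9983 0.0585 0.0017] F [ 0.0377 -0.7105 -3.161 ] M [ 0.0759 -0.0123 -0.0258] w 0.017977144186799347 q [ 0.4479  0.3106  1.8678 -0.0008  0.9617  0.3899]
pos [0.4246 0.2807 0.0619] yaw 3.35 units now [ 0.5315 -0.042  -0.0402] F [ 0.0377 -0.7105 -3.161 ] w 0.018 q6 0.39 t 39.075
 ax units 0.013147061477268074  shift after turn [ 0.5316 -0.0412 -0.0402] tilt fix rotvec(units) [ 0.0131  0.0004 -0.0246]
```

Emit:
carry_out --deltas '[0.25,-0.04,-0.04,0,0,0,-1,0.2,0,0,0,0,0,-1,0.05,0,0,0,0,0,-1,0.02,0,0,0,0,0,-1,0,0,0,0,0,0,-1]'

```text
clock: 39.7
position: [0.4219, 0.2828, 0.0308]
ee_rot: [0.514, 0.486, 0.514, -0.485]
contact_force: [0.1, -0.6, -0.5]
width: 0.0182
```

```bash
python3 - <<'E'
from seg import *
st()
E
```

```text
t 39.7 p [0.4219 0.2828 0.0308] x [ 0.0011  0.0002 -1.    ] y [0.9983 0.0576 0.0012] F [ 0.0556 -0.6081 -0.5487] M [-0.1157  0.0514  0.0215] w 0.018247439220364297 q [ 0.4537  0.3485  1.9079 -0.0005  0.884   0.3963]
```

Emit:
carry_out --deltas '[0.015,0,0,0,0,0,-1,0,0,0,0,0,0,-1,0,0,0,0,0,0,-0.5,0,0,0,0,0,0,0.3,0,0,0,0,0,0,1,0,0,0,0,0,0,1,-0.3,0,0,0,0,0,1,-0.7,0,0,0,0,0,1,-0.8,0,0,0,0,0,1,-0.8,0,0,0,0,0,1]'

```text
clock: 40.95
position: [0.421, 0.2827, 0.1868]
ee_rot: [0.514, 0.485, 0.514, -0.485]
contact_force: [1.6, 0.7, 0.6]
width: 0.0854
```

Emit:
carry_out --deltas '[-0.6,0,0,0,0,0,1,0,-0.2,0.6,0,0,0,1,0,-0.2,0.6,0,0,0,1,0,0,0,0,0,0,1,0,0,0,0,0,0,1]'

```text
clock: 41.58
position: [0.4018, 0.2099, 0.2216]
ee_rot: [0.514, 0.486, 0.514, -0.485]
contact_force: [0.3, -0.4, 0.2]
width: 0.0855
```

```bash
python3 - <<'E'
from seg import *
st()
im=grab('wrist','w21');grab('top','t21')
E
```

```text
t 41.575 p [0.4018 0.2099 0.2216] x [ 0.0007  0.0008 -1.    ] y [0.9984 0.0572 0.0007] F [ 0.2911 -0.4182  0.196 ] M [ 0.03   -0.0536 -0.0144] w 0.08550451199763479 q [0.3273 0.0838 1.7256 0.0005 1.3313 0.2699]
```

View pics/w21.png

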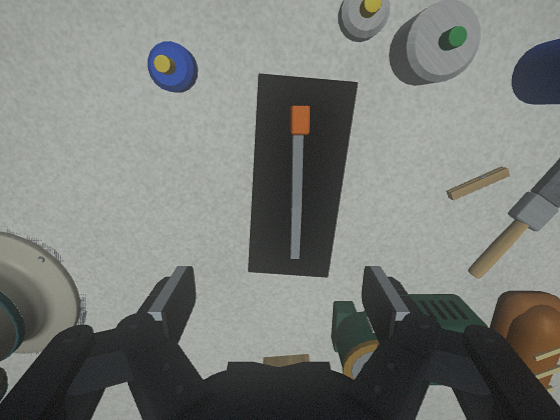

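View pics/t21.png

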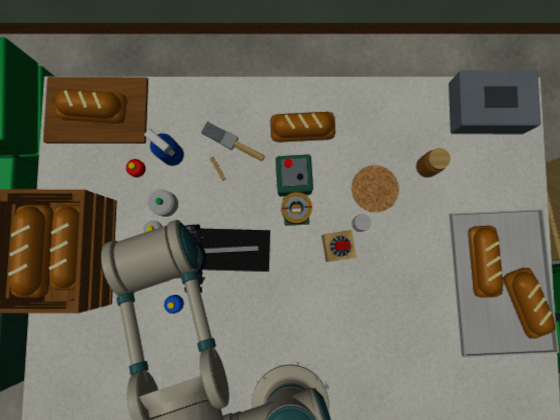

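```bash
python3 - <<'E'
from seg import *
W=np.load('/tmp/topW.npy');z=W[...,2]
m=(W[...,1]>.4)&(W[...,0]>.25)&(W[...,0]<.65)&(z>.02)
P=W[m];H,xe,ye=np.histogram2d(P[:,0],P[:,1],[np.arange(.25,.66,.05),np.arange(.4,.9,.03)])
for i in range(len(xe)-1):
    print(round(xe[i],2),[round(float(P[(P[:,0]>=xe[i])&(P[:,0]<xe[i+1])&(P[:,1]>=ye[j])&(P[:,1]<ye[j+1])][:,2].max()),3) if H[i,j] else 0 for j in range(len(ye)-1)])
im=load('wrist');W=cloud(im);z=W[...,2]
hsv=cv2.cvtColor(im['color'],cv2.COLOR_RGB2HSV)
m=mask(im,(40,100,50),(85,255,255))&(np.hypot(W[...,0]-.556,W[...,1]-.364)<.06)&(z>.06);P=W[m];P=P[P[:,2]>.070];print('green',len(P),P.mean(0),rect(P))
m=mask(im,(20,100,80),(35,255,255))&(np.hypot(W[...,0]-.481,W[...,1]-.394)<.06);P=W[m];P=P[P[:,2]>.04];print('yel',len(P),P.mean(0),rect(P))
m=mask(im,(3,150,90),(18,255,255))&(np.hypot(W[...,0]-.42,W[...,1]-.28)<.06);P=W[m];print('drift top',np.percentile(P[:,2],90))
m=(abs(W[...,0]-.43)<.03)&(W[...,1]>.1)&(W[...,1]<.25)&(z>.008)&(hsv[...,2]>70);P=W[m];print(rect(P),P[:,2].min(),P[:,2].max())
plan([0.48,0.31,0.25],3.3)
E
```

```text
0.25 [0, 0, 0, 0.205, 0.205, 0.205, 0.204, 0.203, 0.205, 0.204, 0.197, 0.132, 0, 0, 0, 0]
0.3 [0, 0, 0, 0.204, 0.2, 0.179, 0.178, 0.171, 0.19, 0.187, 0.172, 0.132, 0, 0, 0, 0]
0.35 [0, 0, 0, 0.203, 0.2, 0.186, 0.187, 0.174, 0.191, 0.191, 0.179, 0.134, 0, 0, 0, 0]
0.4 [0, 0, 0, 0.204, 0.2, 0.187, 0.186, 0.173, 0.192, 0.191, 0.185, 0.134, 0, 0, 0, 0]
0.45 [0.049, 0, 0, 0.204, 0.199, 0.186, 0.186, 0.174, 0.192, 0.192, 0.19, 0.133, 0, 0, 0, 0]
0.5 [0.046, 0, 0, 0.204, 0.204, 0.183, 0.18, 0.166, 0.187, 0.193, 0.204, 0.133, 0, 0, 0, 0]
0.55 [0.05, 0, 0, 0.202, 0.205, 0.204, 0.206, 0.203, 0.203, 0.204, 0.204, 0, 0, 0, 0, 0]
0.6 [0, 0.028, 0.028, 0, 0, 0, 0, 0, 0, 0, 0, 0, 0, 0, 0, 0]
green 273 [0.55903861 0.36602171 0.07638613] (array([0.55918433, 0.36621994]), (15.5033597946167, 15.617437362670898), 3.1646480560302734)
yel 186 [0.48421129 0.39448022 0.04644813] (array([0.48435379, 0.39399622]), (16.85079574584961, 10.624006271362305), 1.4323828220367432)
drift top 0.06647324465506932
(array([0.43774374, 0.17501288]), (149.7999267578125, 41.6235466003418), 89.77108001708984) 0.008192894300680098 0.32017494770088917
pos [0.40186541 0.21027043 0.22139155] yaw 3.34 units now [-0.47585851  1.39701285 -1.58362576] F [-0.08913225  0.65823678  0.09931833] w 0.0855 q6 0.27 t 41.675
 ax units 0.010336911131884285  shift after turn [-0.47680752  1.39576445 -1.5844409 ] tilt fix rotvec(units) [ 0.01033755 -0.00579252 -0.00316397]
```

Emit:
carry_out --deltas '[-0.3,0,0,-1,0,0,0.2,-0.3,0,0,-1,0,0,0.2,0,0,0,-1,0,0,0.2,0,0,0,-1,0,0,0.2,0,0,0,-1,0,0,0.2,0,0,0,-1,0,0,0.2,0,0,0,-1,0,0,0.2,0,0,0,-1,0,0,0.2,0,0,0,-1,0,0,0.2,0,0,0,-1,0,0,0.2]'

```text
clock: 42.92
position: [0.4017, 0.2104, 0.2572]
ee_rot: [0.65, 0.279, 0.65, -0.279]
contact_force: [-0.1, -0.0, 0.5]
width: 0.0512
```

Emit:
carry_out --deltas '[0,0,0,-1,0,0,0.2,0,0,0,-1,0,0,0.2,0,0,0,-1,0,0,0.2,0,0,0,-1,0,0,0.2,0,0,0,-1,0,0,0.2,0,0,0,-1,0,0,0.2,0,0,0,-1,0,0,0.2,0,0,0,-1,0,0,0.2,0,0,0,0,0,0,0.2]'

```text
clock: 44.05
position: [0.4017, 0.2103, 0.2572]
ee_rot: [0.701, 0.09, 0.701, -0.09]
contact_force: [0.3, 0.6, 0.5]
width: 0.0512
```

```bash
python3 - <<'E'
from seg import *
plan([0.52,0.37,0.25],75)
E
```

```text
pos [0.40166567 0.21027186 0.25720849] yaw 75.32 units now [0.11937358 3.07496141 1.23348653] F [0.34596516 0.6107544  0.46231538] w 0.0512 q6 -0.986 t 44.05
 ax units 0.08103800402299655  shift after turn [0.12014144 3.08187863 1.21602506] tilt fix rotvec(units) [ 0.08103774 -0.00541375  0.00141894]
```

Emit:
carry_out --deltas '[0,0.4,0.16,0,0,0,0.2,0,0.7,0.28,0,0,0,0.2,0,0.7,0.28,0,0,0,0.2,0,0.7,0.28,0,0,0,0.2,0,0.45,0.18,0,0,0,0.2,0,0.12,0.05,0,0,0,0.2,0,0,0,0,0,0,0.2,0,0,0,0,0,0,0.2]'

```text
clock: 45.05
position: [0.5188, 0.3681, 0.2577]
ee_rot: [0.701, 0.09, 0.701, -0.091]
contact_force: [-0.3, -0.8, -0.3]
width: 0.051
```

```bash
cat >> seg.py <<'E'
def knobs(im,W,ga=(.484,.394),gb=(.559,.366),r=.07):
    z=W[...,2]
    m=mask(im,(40,100,50),(85,255,255))&(np.hypot(W[...,0]-gb[0],W[...,1]-gb[1])<r)&(z>.06);P=W[m]
    if len(P): zt=np.percentile(P[:,2],80);print('green',zt,rect(P[P[:,2]>zt-.004]),len(P))
    m=mask(im,(20,100,80),(35,255,255))&(np.hypot(W[...,0]-ga[0],W[...,1]-ga[1])<r)&(z>.02);P=W[m]
    if len(P): zt=np.percentile(P[:,2],80);print('yel',zt,rect(P[P[:,2]>zt-.004]),len(P))
E
python3 - <<'E'
from seg import *
st()
im=grab('wrist','w22');knobs(im,cloud(im))
plan([0.484,0.394,0.12],75)
E
```

```text
t 45.05 p [0.5188 0.3681 0.2577] x [-0.0004 -0.0006 -1.    ] y [ 0.2541  0.9672 -0.0007] F [-0.3461 -0.7608 -0.3007] M [-0.0233  0.0108  0.0148] w 0.050970423360249394 q [ 0.5081  0.3501  1.282  -0.0004  1.5102 -0.8058]
green 0.07709898053785687 (array([0.5598, 0.366 ]), (14.986948013305664, 14.982993125915527), 75.34545135498047) 119
yel 0.04713113805296597 (array([0.4844, 0.3973]), (16.366315841674805, 15.656373977661133), 15.083230972290039) 150
pos [0.5189 0.3681 0.258 ] yaw 75.27 units now [ 2.2991  0.2704 -0.6722] F [ 0.9207 -0.2736 -0.4964] w 0.0513 q6 -0.806 t 45.1
 ax units 0.06820936856037463  shift after turn [ 2.2992  0.2665 -0.6731] tilt fix rotvec(units) [0.0682 0.002  0.0043]
```

View pics/w22.png

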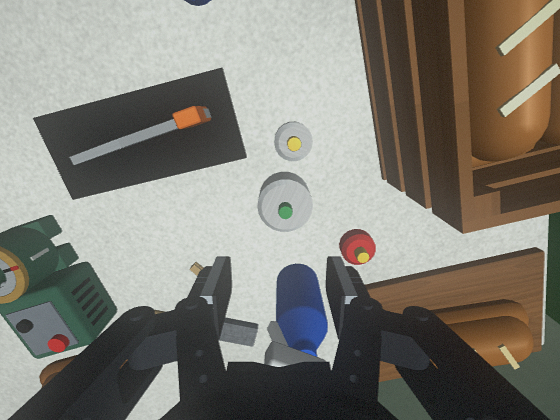

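Emit:
carry_out --deltas '[0,0.1,-0.22,0,0,0,0.2,0.2,0.11,-0.25,0,0,0,0.2,0.6,0.1,-0.2,0,0,0,0.2,0.8,0,0,0,0,0,0.2,0.7,0,0,0,0,0,0.2,0.3,0,0,0,0,0,0.2,0,0,0,0,0,0,0.2,0,0,0,0,0,0,0.2]'

```text
clock: 46.1
position: [0.4853, 0.3978, 0.1023]
ee_rot: [0.702, 0.091, 0.701, -0.09]
contact_force: [0.1, 0.2, -0.1]
width: 0.0516
```

```bash
python3 - <<'E'
from seg import *
im=grab('wrist','w23');knobs(im,cloud(im))
st();plan([0.4844,0.3965,0.034],75)
E
```

```text
green 0.07680201209537839 (array([0.55951062, 0.36574582]), (15.760068893432617, 16.710403442382812), 32.5032844543457) 275
yel 0.04704466683960984 (array([0.48307544, 0.40918771]), (16.261693954467773, 40.13697052001953), 6.28196907043457) 371
t 46.15 p [0.4857 0.3979 0.1027] x [ 0.0019  0.0013 -1.    ] y [0.2532 0.9674 0.0017] F [0.1764 0.1649 0.9552] M [-0.0291 -0.0071  0.0168] w 0.05126971213772858 q [ 0.5756  0.4269  1.5526  0.      1.1597 -0.7392]
pos [0.4857 0.3979 0.1027] yaw 75.33 units now [ 1.1448 -0.0306 -0.0165] F [0.1764 0.1649 0.9552] w 0.0513 q6 -0.739 t 46.15
 ax units 0.08320696887385282  shift after turn [ 1.1449 -0.0287 -0.0146] tilt fix rotvec(units) [ 0.0832  0.022  -0.025 ]
```

View pics/w23.png

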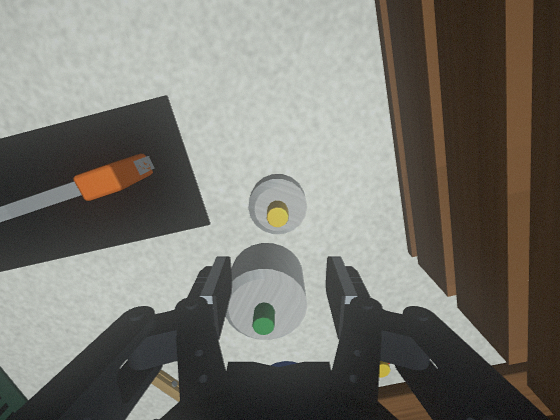

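```bash
python3 - <<'E'
from seg import *
im=load('wrist');W=cloud(im);z=W[...,2]
m=mask(im,(20,100,80),(35,255,255))&(np.hypot(W[...,0]-.484,W[...,1]-.396)<.02)&(abs(z-.047)<.003);P=W[m];print(len(P),rect(P),P.mean(0))
E
```

```text
341 (array([0.48436023, 0.39751648]), (16.261693954467773, 16.653518676757812), 6.28196907043457) [0.4839629  0.39749436 0.04641832]
```

Emit:
carry_out --deltas '[0.4,-0.015,-0.02,0,0,0,0.2,0.4,0,0,0,0,0,0.2,0.2,0,0,0,0,0,0.2,0.12,0,0,0,0,0,0.2,0,0,0,0,0,0,-0.2,0,0,0,0,0,0,-0.6,0,0,0,0,0,0,-1,0,0,0,0,0,0,-1,0,0,0,0,0,0,-1]' --newtons 30

```text
clock: 47.28
position: [0.484, 0.3966, 0.0344]
ee_rot: [0.701, 0.09, 0.701, -0.09]
contact_force: [0.5, 1.1, -0.1]
width: -0.0001
```

```bash
python3 - <<'E'
from seg import *
st()
E
```

```text
t 47.275 p [0.484  0.3966 0.0344] x [ 0.0002  0.0001 -1.    ] y [0.2536 0.9673 0.0001] F [ 0.4938  1.0936 -0.0602] M [-0.022   0.0132  0.0336] w -0.00011097310511193503 q [ 0.5754  0.4895  1.6374 -0.0001  1.0144 -0.7389]
```

```bash
python3 - <<'E'
from seg import *
im=grab('wrist','w24');im=grab('top','t24')
im=grab('side','s24')
cv2.imwrite('pics/s24b.png',cv2.resize(im['color'][200:400,100:300,::-1],None,fx=3,fy=3))
E
```

```text
(no output)
```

View pics/w24.png

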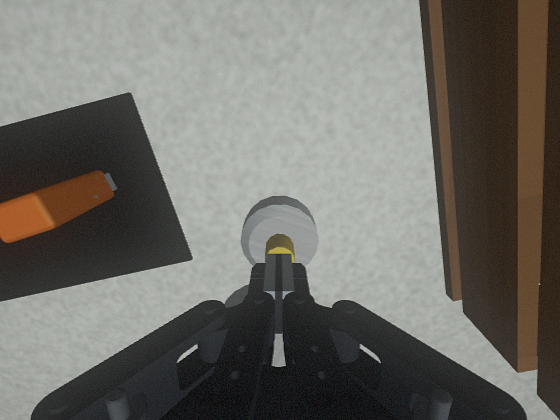

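View pics/s24b.png

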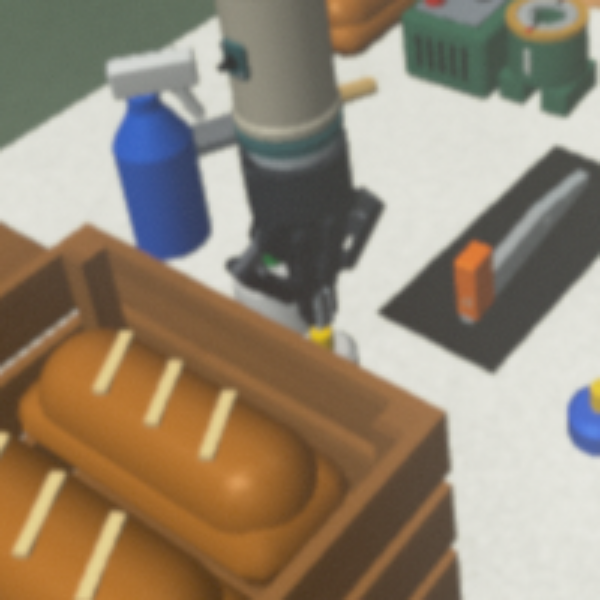

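Emit:
carry_out --deltas '[0,0,0,0,0,0,-0.5,0,0,0,0,0,0,0.2,0,0,0,0,0,0,0.2,-0.4,0,0,0,0,0,0.2,-0.7,0,0,0,0,0,0.2,-0.4,0,0,0,0,0,0.2,0,0,0,0,0,0,0.2,0,0,0,0,0,0,0.2]'

```text
clock: 48.42
position: [0.4832, 0.3961, 0.1231]
ee_rot: [0.701, 0.09, 0.702, -0.091]
contact_force: [-0.8, -0.4, -0.4]
width: 0.0514
```

```bash
python3 - <<'E'
from seg import *
st()
im=grab('wrist','w25');W=cloud(im);z=W[...,2]
m=mask(im,(20,100,80),(35,255,255))&(np.hypot(W[...,0]-.48,W[...,1]-.396)<.045)&(abs(z-.047)<.005);P=W[m];print(len(P),rect(P),P.mean(0))
knobs(im,W)
E
```

```text
t 48.425 p [0.4832 0.3961 0.1231] x [-0.0017 -0.0011 -1.    ] y [ 0.2536  0.9673 -0.0015] F [-0.7522 -0.3866 -0.3553] M [-0.0075  0.002   0.0037] w 0.05144988460815759 q [ 0.5754  0.4085  1.5283 -0.0001  1.2068 -0.739 ]
293 (array([0.4844, 0.3973]), (15.686338424682617, 16.73293685913086), 75.04715728759766) [0.484  0.3976 0.0463]
green 0.07693950815546338 (array([0.5595, 0.3657]), (15.717063903808594, 15.507478713989258), 61.81732940673828) 239
yel 0.046951744960779966 (array([0.4844, 0.3973]), (15.678534507751465, 16.73185157775879), 75.79557800292969) 302
```

View pics/w25.png

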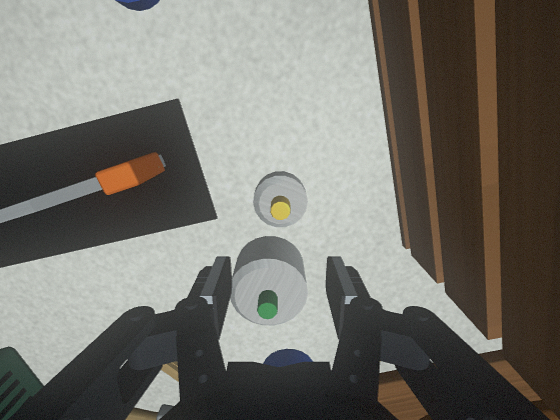

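```bash
python3 - <<'E'
from seg import *
im=load('wrist') # current
W=cloud(im)
for (v,u) in [(262,222),(265,226),(290,210),(262,336),(295,350)]: print(v,u,W[v,u],im['color'][v,u])
s=st()
p=np.array(s['position'])
print('green px', W[311,268])
E
ls -t /tmp/*.npz
```

```text
262 222 [0.46614675 0.37188319 0.15698272] [90 95 95]
265 226 [0.46711567 0.3740644  0.15926317] [65 68 67]
290 210 [0.46536939 0.37168058 0.18182781] [80 86 86]
262 336 [0.48113106 0.42676316 0.15582922] [91 92 94]
295 350 [0.48071542 0.42736133 0.18414925] [81 84 84]
t 48.475 p [0.483  0.396  0.1226] x [-0.0025 -0.0017 -1.    ] y [ 0.2535  0.9673 -0.0023] F [-0.088  -0.0315  0.0262] M [-0.0292 -0.0572 -0.0246] w 0.050971036079457674 q [ 0.5754  0.409   1.5286 -0.0001  1.2069 -0.739 ]
green px [0.5603 0.3668 0.076 ]
/tmp/wrist.npz
/tmp/side.npz
/tmp/top.npz
```

```bash
python3 - <<'E'
from seg import *
im=load('wrist');W=cloud(im)
for u in (205,212,218,222,226,229,234):
    print(u,[(v,round(float(W[v,u,2]),3),int(im['color'][v,u].mean())) for v in range(246,300,6)])
E
```

```text
205 [(246, 0.0, 193), (252, 0.001, 200), (258, 0.001, 200), (264, 0.001, 193), (270, 0.157, 66), (276, 0.164, 60), (282, 0.168, 77), (288, 0.18, 85), (294, 0.184, 84)]
212 [(246, 0.001, 197), (252, 0.0, 199), (258, -0.001, 206), (264, 0.001, 184), (270, 0.165, 90), (276, 0.17, 86), (282, 0.175, 86), (288, 0.18, 84), (294, 0.183, 69)]
218 [(246, 0.001, 189), (252, 0.001, 197), (258, 0.153, 89), (264, 0.158, 88), (270, 0.164, 89), (276, 0.17, 85), (282, 0.175, 65), (288, 0.18, 62), (294, 0.182, 59)]
222 [(246, 0.001, 186), (252, 0.002, 196), (258, 0.153, 89), (264, 0.159, 88), (270, 0.165, 62), (276, 0.171, 59), (282, 0.172, 68), (288, 0.172, 63), (294, 0.173, 59)]
226 [(246, -0.0, 197), (252, 0.0, 191), (258, 0.153, 65), (264, 0.158, 68), (270, 0.161, 62), (276, 0.162, 65), (282, 0.162, 60), (288, 0.164, 63), (294, 0.164, 63)]
229 [(246, -0.0, 196), (252, 0.0, 198), (258, 0.151, 82), (264, 0.152, 62), (270, 0.153, 62), (276, 0.154, 63), (282, 0.154, 63), (288, 0.156, 63), (294, 0.158, 58)]
234 [(246, 0.001, 196), (252, 0.0, 200), (258, 0.0, 203), (264, 0.001, 197), (270, 0.031, 103), (276, 0.052, 149), (282, 0.053, 145), (288, 0.055, 138), (294, 0.055, 139)]
```

Emit:
carry_out --deltas '[0,0,0,0,0,0,-0.6,0,0,0,0,0,0,-0.6,0,0,0,0,0,0,-0.6,0,0,0,0,0,0,-0.6]'

```text
clock: 48.98
position: [0.484, 0.3966, 0.1241]
ee_rot: [0.701, 0.09, 0.701, -0.09]
contact_force: [-0.1, -0.5, 0.2]
width: 0.0169
```

```bash
python3 - <<'E'
from seg import *
im=grab('wrist','w26');W=cloud(im)
s=st()
p=np.array(s['position']);M=rot(s['ee_rot'])
L=(W-p)@M
m=(abs(L[...,2])<.02)&(abs(L[...,1])<.035)&(L[...,0]>-.06)&(L[...,0]<.03)
P=L[m];print(len(P),P.min(0),P.max(0),np.percentile(P[:,0],[50,90,98,99.5]))
v,u=np.nonzero(m);print(v.min(),v.max(),u.min(),u.max())
E
```

```text
t 49.025 p [0.484  0.3966 0.1242] x [-0.     -0.0002 -1.    ] y [ 0.2536  0.9673 -0.0002] F [-0.2703 -0.3719  0.7385] M [-0.0328 -0.0284  0.0115] w 0.0172553866492136 q [ 0.5754  0.4079  1.5263 -0.0001  1.2075 -0.739 ]
2665 [-0.06   -0.022  -0.0116] [-0.0205  0.0225  0.0124] [-0.0459 -0.03   -0.0235 -0.0216]
253 333 229 328
```

View pics/w26.png

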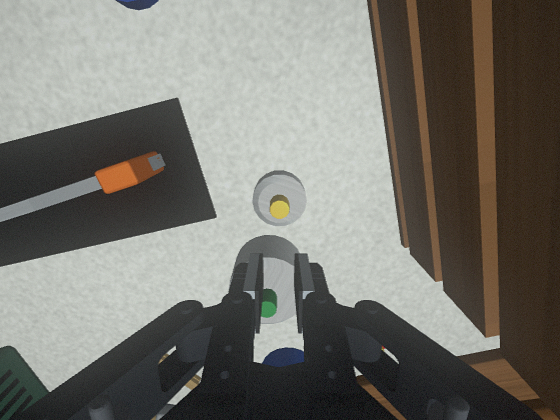

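Emit:
carry_out --deltas '[0.3,0.01,0,0,0,0,-0.15,0.5,0,0,0,0,0,-0.15,0.5,0,0,0,0,0,-0.15,0.3,0,0,0,0,0,-0.15,0.1,0,0,0,0,0,-0.15,0.06,0,0,0,0,0,-0.15,0,0,0,0,0,0,-0.15]'

```text
clock: 49.9
position: [0.4845, 0.3974, 0.0192]
ee_rot: [0.702, 0.091, 0.701, -0.09]
contact_force: [-1.1, 0.5, 0.7]
width: 0.0361
```

```bash
python3 - <<'E'
from seg import *
st()
E
```

```text
t 49.9 p [0.4845 0.3974 0.0192] x [ 0.001   0.0005 -1.    ] y [0.2535 0.9673 0.0007] F [-1.0788  0.4947  0.6844] M [-0.0259  0.0217 -0.0268] w 0.036134410868903656 q [ 0.5761  0.5064  1.652  -0.0001  0.9821 -0.7383]
```

Emit:
carry_out --deltas '[0.07,0,0,0,0,0,-0.15,0.06,0,0,0,0,0,-0.15,0,0,0,0,0,0,-0.15,0,0,0,0,0,0,-0.5,0,0,0,0,0,0,-1,0,0,0,0,0,0,-1,0,0,0,0,0,0,-1]' --newtons 30

```text
clock: 50.78
position: [0.4842, 0.3972, 0.011]
ee_rot: [0.701, 0.09, 0.701, -0.09]
contact_force: [-0.4, 0.5, 0.8]
width: 0.0169
```

```bash
python3 - <<'E'
from seg import *
st()
E
```

```text
t 50.775 p [0.4842 0.3972 0.011 ] x [ 0.0002  0.     -1.    ] y [0.2535 0.9673 0.0001] F [-0.4138  0.5478  0.7808] M [-0.0228 -0.0196  0.0171] w 0.01692722389842127 q [ 0.576   0.5154  1.6604 -0.0001  0.9655 -0.7383]
```

Emit:
carry_out --deltas '[-0.2,0,0,0,0,0,-1,-0.5,0,0,0,0,0,-1,-0.8,0,0,0,0,0,-1,-0.8,0,0,0,0,0,-1,-0.6,0,0,0,0,0,-1,0,0,0,0,0,0,-1]'

```text
clock: 51.52
position: [0.486, 0.3985, 0.1893]
ee_rot: [0.704, 0.092, 0.699, -0.088]
contact_force: [-0.2, -0.5, -0.9]
width: 0.0162
```

```bash
python3 - <<'E'
from seg import *
st();plan([0.606,-0.246,0.185],75)
im=grab('wrist','w27')
E
```

```text
t 51.525 p [0.486  0.3985 0.1893] x [ 0.0071  0.0045 -1.    ] y [0.2534 0.9673 0.0061] F [-0.2108 -0.4579 -0.8899] M [ 0.0069  0.0239 -0.0024] w 0.01624168781694797 q [ 0.5762  0.3635  1.4292 -0.0001  1.3406 -0.7383]
pos [0.486  0.3985 0.1893] yaw 75.32 units now [ 0.0375 -9.8835  4.6575] F [-0.2108 -0.4579 -0.8899] w 0.0162 q6 -0.738 t 51.525
 ax units 0.07959849893622817  shift after turn [ 0.0716 -9.8572  4.7124] tilt fix rotvec(units) [ 0.0793  0.0815 -0.0881]
```

View pics/w27.png

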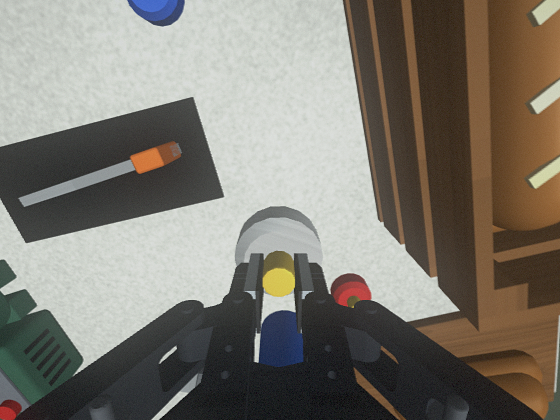

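Emit:
carry_out --deltas '[0,-0.3,0.14,0,0,0,-1,0,-0.6,0.29,0,0,0,-1,0,-0.8,0.38,0,0,0,-1,0,-0.8,0.38,0,0,0,-1,0,-0.8,0.38,0,0,0,-1,0,-0.8,0.38,0,0,0,-1,0,-0.8,0.38,0,0,0,-1,0,-0.8,0.38,0,0,0,-1,0,-0.8,0.38,0,0,0,-1,0,-0.8,0.38,0,0,0,-1]'

```text
clock: 52.82
position: [0.5726, -0.0819, 0.183]
ee_rot: [0.7, 0.091, 0.703, -0.091]
contact_force: [-0.6, 1.1, 0.2]
width: 0.0164
```

Emit:
carry_out --deltas '[0,-0.8,0.38,0,0,0,-1,0,-0.7,0.34,0,0,0,-1,0,-0.5,0.24,0,0,0,-1,0,-0.35,0.2,0,0,0,-1,0,0,0,0,0,0,-1,0,0,0,0,0,0,-1]'

```text
clock: 53.58
position: [0.6053, -0.2322, 0.1843]
ee_rot: [0.701, 0.091, 0.702, -0.09]
contact_force: [0.1, -0.0, -0.3]
width: 0.0166
```

```bash
python3 - <<'E'
from seg import *
st();plan([0.606,-0.246,0.03],75)
im=grab('wrist','w28');W=cloud(im);z=W[...,2]
m=mask(im,(5,90,60),(20,255,255))&(np.hypot(W[...,0]-.606,W[...,1]+.246)<.09)&(z<.012);print('cork',rect(W[m]),m.sum())
E
```

```text
t 53.575 p [ 0.6053 -0.2322  0.1843] x [-0.0015  0.0016 -1.    ] y [0.2532 0.9674 0.0011] F [ 0.1316 -0.0042 -0.2597] M [-0.0418  0.0368  0.0457] w 0.016583603601460876 q [-0.4739  0.4019  1.3804  0.0007  1.3613 -1.7889]
pos [ 0.6053 -0.2322  0.1843] yaw 75.33 units now [ 2.572  -0.2229  0.0741] F [ 0.1316 -0.0042 -0.2597] w 0.0166 q6 -1.789 t 53.575
 ax units 0.08362082894398881  shift after turn [ 2.5724 -0.2196  0.0706] tilt fix rotvec(units) [ 0.0836 -0.0267 -0.016 ]
cork (array([ 0.5984, -0.2455]), (137.32228088378906, 119.91190338134766), 84.73362731933594) 8225
```

View pics/w28.png

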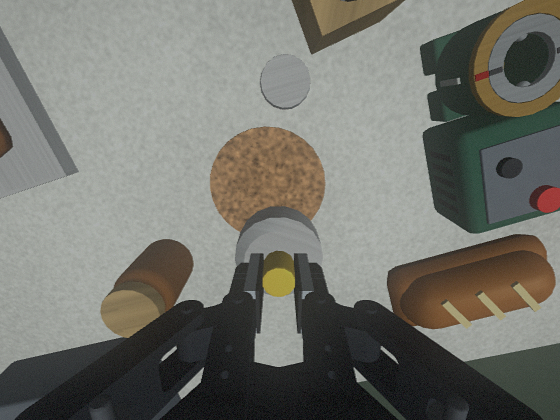

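Emit:
carry_out --deltas '[0.2,-0.22,0.07,0,0,0,-1,0.5,0,0,0,0,0,-1,0.7,0,0,0,0,0,-1,0.6,0,0,0,0,0,-1,0.4,0,0,0,0,0,-1,0.25,0,0,0,0,0,-1,0.08,0,0,0,0,0,-1,0,0,0,0,0,0,-1]'

```text
clock: 54.62
position: [0.6071, -0.2474, 0.0215]
ee_rot: [0.702, 0.09, 0.701, -0.09]
contact_force: [0.7, 0.4, -1.2]
width: 0.0162
```

```bash
python3 - <<'E'
from seg import *
st();plan([0.606,-0.246,0.014],75)
E
```

```text
t 54.625 p [ 0.6071 -0.2474  0.0215] x [ 0.0008 -0.0006 -1.    ] y [ 0.2533  0.9674 -0.0004] F [ 0.653   0.3857 -1.2127] M [-0.0149 -0.0162 -0.0638] w 0.016238821142103937 q [-0.4929  0.5398  1.5791 -0.0002  1.0217 -1.8075]
pos [ 0.6071 -0.2474  0.0215] yaw 75.32 units now [ 0.1249  0.0174 -0.0244] F [ 0.653   0.3857 -1.2127] w 0.0162 q6 -1.807 t 54.625
 ax units 0.08113286758353055  shift after turn [ 0.125   0.0172 -0.0244] tilt fix rotvec(units) [0.0811 0.0127 0.005 ]
```

Emit:
carry_out --deltas '[0.07,0.01,-0.02,0,0,0,-1,0.04,0,0,0,0,0,-1,0.02,0,0,0,0,0,-1,0,0,0,0,0,0,-1]'

```text
clock: 55.12
position: [0.606, -0.2464, 0.0139]
ee_rot: [0.702, 0.09, 0.701, -0.091]
contact_force: [0.8, -0.6, 1.2]
width: 0.0163
```

```bash
python3 - <<'E'
from seg import *
st()
E
```

```text
t 55.125 p [ 0.606  -0.2464  0.0139] x [ 0.0007 -0.0004 -1.    ] y [ 0.2536  0.9673 -0.0002] F [ 0.7505 -0.5746  1.2482] M [ 0.0228  0.0461 -0.0231] w 0.016256176745354164 q [-0.4925  0.5459  1.5903  0.      1.0047 -1.8069]
```

Emit:
carry_out --deltas '[0,0,0,0,0,0,-0.5,0,0,0,0,0,0,-0.15,0,0,0,0,0,0,-0.15,-0.2,0,0,0,0,0,-0.15,-0.6,0,0,0,0,0,-0.15,-0.8,0,0,0,0,0,-0.15,-0.8,0,0,0,0,0,-0.15,-0.6,0,0,0,0,0,-0.15,0,0,0,0,0,0,-0.15,0,0,0,0,0,0,-0.15]'

```text
clock: 56.38
position: [0.6052, -0.246, 0.193]
ee_rot: [0.701, 0.09, 0.702, -0.09]
contact_force: [-0.5, -0.1, 0.1]
width: 0.0363
```

```bash
python3 - <<'E'
from seg import *
st();plan([0.52,0.36,0.25],75)
im=grab('wrist','w29');knobs(im,cloud(im),(.606,-.246))
im=grab('top','t29');knobs(im,cloud(im),(.606,-.246))
E
```

```text
t 56.375 p [ 0.6052 -0.246   0.193 ] x [-0.0007  0.0003 -1.    ] y [0.2536 0.9673 0.0001] F [-0.5346 -0.0577  0.0958] M [-0.0017 -0.0232 -0.0199] w 0.03633906792168848 q [-0.4925  0.404   1.3553 -0.      1.383  -1.8069]
pos [ 0.6052 -0.246   0.193 ] yaw 75.31 units now [-0.9453  9.4099 -3.9356] F [-0.5346 -0.0577  0.0958] w 0.0363 q6 -1.807 t 56.375
 ax units 0.07738418944933301  shift after turn [-0.9493  9.3884 -3.9857] tilt fix rotvec(units) [ 0.0774 -0.0103 -0.0018]
yel 0.049991619981955074 (array([ 0.6055, -0.2461]), (15.932161331176758, 16.43705177307129), 37.25750732421875) 215
green 0.07671080340684626 (array([0.5571, 0.3647]), (14.502237319946289, 10.484070777893066), 11.325373649597168) 29
yel 0.053109401825478075 (array([ 0.5856, -0.2488]), (48.27239990234375, 14.882560729980469), 16.457529067993164) 17
```

View pics/w29.png

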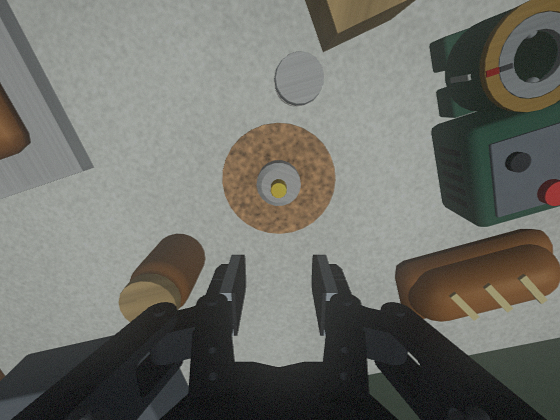

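View pics/t29.png

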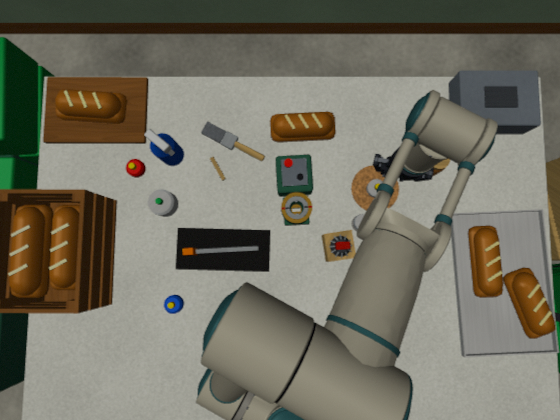

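```bash
python3 - <<'E'
from seg import *
W=np.load('/tmp/topW.npy');z=W[...,2]
m=(W[...,1]>.25)&(W[...,1]<.47)&(W[...,0]>.59)&(W[...,0]<.78)&(z>.09);P=W[m];print(P.min(0),P.max(0),rect(P))
plan([0.559,0.366,0.19],75)
E
```

```text
[0.66800509 0.30937482 0.09050446] [0.73835902 0.38435028 0.19392957] (array([0.69651385, 0.34317007]), (75.01808166503906, 64.90669250488281), 45.60594940185547)
pos [ 0.60477477 -0.24577058  0.19171614] yaw 75.31 units now [ 0.04496274  9.6695252  -3.32312016] F [-1.79418695e-01 -1.59551067e-06  2.67633733e-01] w 0.0362 q6 -1.807 t 56.475
 ax units 0.07805155928140906  shift after turn [ 0.02860227  9.65129374 -3.37588178] tilt fix rotvec(units) [ 0.07806556 -0.04368208 -0.0091127 ]
```

Emit:
carry_out --deltas '[0,0.3,-0.1,0,0,0,-0.15,0,0.6,-0.21,0,0,0,-0.15,0,0.8,-0.275,0,0,0,-0.15,0,0.8,-0.275,0,0,0,-0.15,0,0.8,-0.275,0,0,0,-0.15,0,0.8,-0.275,0,0,0,-0.15,0,0.8,-0.275,0,0,0,-0.15,0,0.8,-0.275,0,0,0,-0.15,0,0.8,-0.275,0,0,0,-0.15,0,0.8,-0.275,0,0,0,-0.15]'

```text
clock: 57.72
position: [0.5694, 0.2182, 0.1925]
ee_rot: [0.701, 0.09, 0.702, -0.09]
contact_force: [1.1, -0.2, -0.2]
width: 0.0364
```

Emit:
carry_out --deltas '[0,0.8,-0.275,0,0,0,-0.15,0,0.7,-0.24,0,0,0,-0.15,0,0.5,-0.17,0,0,0,-0.15,0,0.27,-0.12,0,0,0,-0.15,0,0,0,0,0,0,-0.15,0,0,0,0,0,0,-0.15]'

```text
clock: 58.48
position: [0.5588, 0.3585, 0.1931]
ee_rot: [0.701, 0.09, 0.701, -0.091]
contact_force: [-0.5, 0.1, -0.0]
width: 0.0365
```

```bash
python3 - <<'E'
from seg import *
im=grab('wrist','w30');knobs(im,cloud(im))
plan([0.559,0.366,0.041],75)
E
```

```text
green 0.0772232703646262 (array([0.55933301, 0.36609116]), (15.808324813842773, 15.008865356445312), 71.24891662597656) 197
pos [0.55900963 0.35825608 0.19324086] yaw 75.24 units now [ 2.53722461  0.12720543 -0.03317938] F [-0.64909529 -0.56251638 -0.29573133] w 0.0365 q6 -0.847 t 58.525
 ax units 0.06087569310524188  shift after turn [ 2.53734762  0.12462595 -0.03355964] tilt fix rotvec(units) [0.06087609 0.00087436 0.01376151]
```

View pics/w30.png

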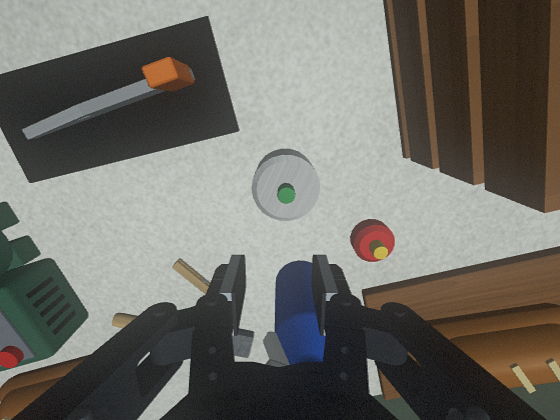

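Emit:
carry_out --deltas '[0.2,0.13,-0.03,0,0,0,-0.15,0.6,0,0,0,0,0,-0.15,0.7,0,0,0,0,0,-0.15,0.5,0,0,0,0,0,-0.15,0.25,0,0,0,0,0,-0.15,0.1,0,0,0,0,0,-0.15,0,0,0,0,0,0,-0.15]'

```text
clock: 59.4
position: [0.5597, 0.3678, 0.0528]
ee_rot: [0.702, 0.091, 0.701, -0.09]
contact_force: [0.2, -0.4, 0.3]
width: 0.0362
```

```bash
python3 - <<'E'
from seg import *
st();plan([0.5593,0.366,0.041],75)
E
```

```text
t 59.4 p [0.5597 0.3678 0.0528] x [ 0.001   0.0005 -1.    ] y [0.2538 0.9672 0.0007] F [ 0.213  -0.3724  0.3271] M [ 0.0137 -0.0059  0.0639] w 0.036247572209125306 q [ 0.4775  0.5275  1.5106 -0.0001  1.1024 -0.8366]
pos [0.5597 0.3678 0.0528] yaw 75.3 units now [ 0.1959 -0.0303  0.0001] F [ 0.213  -0.3724  0.3271] w 0.0362 q6 -0.837 t 59.4
 ax units 0.0738942686272992  shift after turn [ 0.1959 -0.0302  0.0005] tilt fix rotvec(units) [ 0.0739  0.0119 -0.0098]
```

Emit:
carry_out --deltas '[0.1,-0.02,0,0,0,0,-0.15,0.08,0,0,0,0,0,-0.15,0,0,0,0,0,0,-0.15,0,0,0,0,0,0,-0.5,0,0,0,0,0,0,-1,0,0,0,0,0,0,-1,0,0,0,0,0,0,-1,0,0,0,0,0,0,-1]' --newtons 35

```text
clock: 60.4
position: [0.5591, 0.3666, 0.0417]
ee_rot: [0.701, 0.09, 0.701, -0.09]
contact_force: [-0.1, -0.2, 1.6]
width: 0.0163
```

```bash
python3 - <<'E'
from seg import *
st()
E
```

```text
t 60.4 p [0.5591 0.3666 0.0417] x [ 0.0005  0.0002 -1.    ] y [0.2535 0.9673 0.0003] F [-0.0826 -0.1623  1.5795] M [ 0.0887 -0.0119  0.038 ] w 0.016331330350850326 q [ 0.4764  0.5365  1.5254 -0.      1.0791 -0.8381]
```

Emit:
carry_out --deltas '[-0.2,0,0,0,0,0,-1,-0.5,0,0,0,0,0,-1,-0.8,0,0,0,0,0,-1,-0.8,0,0,0,0,0,-1,-0.6,0,0,0,0,0,-1,-0.2,0,0,0,0,0,-1,0,0,0,0,0,0,-1]'

```text
clock: 61.28
position: [0.5588, 0.3664, 0.2277]
ee_rot: [0.701, 0.09, 0.701, -0.09]
contact_force: [0.6, 0.7, -1.5]
width: 0.0167
```

```bash
python3 - <<'E'
from seg import *
st();plan([0.6058,-0.2464,0.23],75)
E
```

```text
t 61.275 p [0.5588 0.3664 0.2277] x [ 0.0005  0.0001 -1.    ] y [0.2536 0.9673 0.0002] F [ 0.6445  0.6591 -1.4906] M [-0.0035 -0.0143 -0.0043] w 0.01669551492181264 q [ 0.4763  0.4107  1.2597 -0.0001  1.4707 -0.8381]
pos [0.5588 0.3664 0.2277] yaw 75.31 units now [-0.0395 -9.6802  3.3475] F [ 0.6445  0.6591 -1.4906] w 0.0167 q6 -0.838 t 61.275
 ax units 0.07762388723670455  shift after turn [-0.039  -9.6619  3.3999] tilt fix rotvec(units) [ 0.0776  0.0059 -0.0029]
```

Emit:
carry_out --deltas '[0,-0.3,0.1,0,0,0,-1,0,-0.6,0.21,0,0,0,-1,0,-0.75,0.26,0,0,0,-1,0,-0.75,0.26,0,0,0,-1,0,-0.75,0.26,0,0,0,-1,0,-0.75,0.26,0,0,0,-1,0,-0.75,0.26,0,0,0,-1,0,-0.75,0.26,0,0,0,-1,0,-0.75,0.26,0,0,0,-1,0,-0.75,0.26,0,0,0,-1]'

```text
clock: 62.52
position: [0.5907, -0.0729, 0.2254]
ee_rot: [0.7, 0.091, 0.703, -0.091]
contact_force: [0.6, 0.5, -0.6]
width: 0.016
```

Emit:
carry_out --deltas '[0,-0.75,0.26,0,0,0,-1,0,-0.75,0.26,0,0,0,-1,0,-0.65,0.22,0,0,0,-1,0,-0.4,0.14,0,0,0,-1,0,-0.22,0.08,0,0,0,-1,0,0,0,0,0,0,-1,0,0,0,0,0,0,-1]'

```text
clock: 63.4
position: [0.6061, -0.2443, 0.2275]
ee_rot: [0.701, 0.09, 0.701, -0.09]
contact_force: [0.6, 0.3, -1.6]
width: 0.0163
```

```bash
python3 - <<'E'
from seg import *
im=grab('wrist','w31');knobs(im,cloud(im),(.606,-.246),(.606,-.246))
st();plan([0.6058,-0.2464,0.13],75)
E
```

```text
green 0.26263650435385516 (array([ 0.6069458 , -0.24409485]), (16.290283203125, 16.631500244140625), 5.411013126373291) 754
yel 0.049615152620049154 (array([ 0.599625  , -0.24448253]), (13.096844673156738, 3.8326642513275146), 74.38872528076172) 50
t 63.45 p [ 0.6062 -0.2442  0.2277] x [-0.      0.0007 -1.    ] y [0.2521 0.9677 0.0006] F [-0.9095 -0.091  -1.7271] M [ 0.0358  0.0031 -0.0583] w 0.016587177576922837 q [-0.4897  0.3882  1.2956  0.0006  1.4582 -1.8058]
pos [ 0.6062 -0.2442  0.2277] yaw 75.4 units now [ 1.6277 -0.0377  0.0032] F [-0.9095 -0.091  -1.7271] w 0.0166 q6 -1.806 t 63.45
 ax units 0.09970985381293573  shift after turn [ 1.6277 -0.0366  0.0031] tilt fix rotvec(units) [ 0.0997 -0.0029 -0.0091]
```

View pics/w31.png

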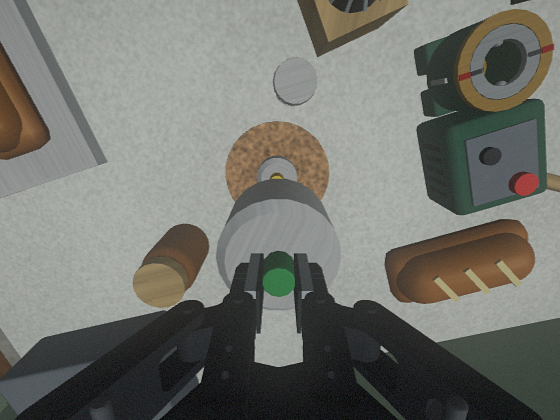

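Emit:
carry_out --deltas '[0.2,-0.038,-0.014,0,0,0,-1,0.5,0,0,0,0,0,-1,0.6,0,0,0,0,0,-1,0.5,0,0,0,0,0,-1,0.25,0,0,0,0,0,-1,0,0,0,0,0,0,-1,0,0,0,0,0,0,-1]'

```text
clock: 64.32
position: [0.6057, -0.2481, 0.1058]
ee_rot: [0.702, 0.09, 0.7, -0.091]
contact_force: [-0.1, -0.6, -1.0]
width: 0.0164
```

```bash
python3 - <<'E'
from seg import *
st();plan([0.605,-0.2462,0.0447],75)
im=grab('wrist','w32');knobs(im,cloud(im),(.606,-.246),(.606,-.246))
E
```

```text
t 64.325 p [ 0.6057 -0.2481  0.1058] x [ 0.0022 -0.0013 -1.    ] y [ 0.2534  0.9674 -0.0007] F [-0.0718 -0.5524 -1.002 ] M [ 0.0054 -0.0389  0.0404] w 0.01639482499568652 q [-0.495   0.4611  1.4847 -0.0001  1.1933 -1.8096]
pos [ 0.6057 -0.2481  0.1058] yaw 75.32 units now [ 1.0184  0.0287 -0.0223] F [-0.0718 -0.5524 -1.002 ] w 0.0164 q6 -1.81 t 64.325
 ax units 0.08075965338401758  shift after turn [ 1.0185  0.0279 -0.0199] tilt fix rotvec(units) [0.0808 0.0358 0.0093]
green 0.14091489954688732 (array([ 0.6064, -0.248 ]), (15.876511573791504, 16.634790420532227), 74.4100112915039) 756
```

View pics/w32.png

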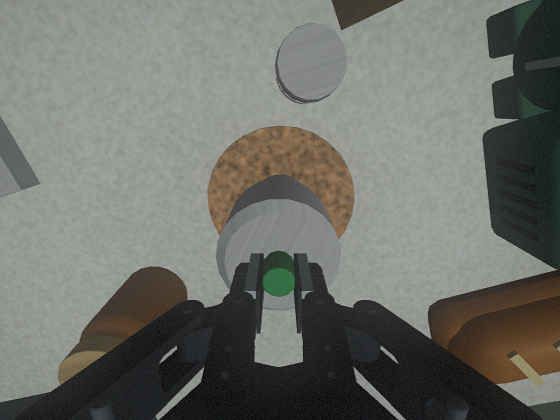

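Emit:
carry_out --deltas '[0.1,0.025,-0.015,0,0,0,-1,0.2,0,0,0,0,0,-1,0.25,0,0,0,0,0,-1,0.2,0,0,0,0,0,-1,0.12,0,0,0,0,0,-1,0,0,0,0,0,0,-1]'

```text
clock: 65.12
position: [0.6039, -0.2459, 0.0513]
ee_rot: [0.701, 0.091, 0.702, -0.09]
contact_force: [-0.1, 0.2, -0.9]
width: 0.0159
```

```bash
python3 - <<'E'
from seg import *
st()
E
```

```text
t 65.125 p [ 0.6039 -0.2459  0.0513] x [-0.0015  0.0007 -1.    ] y [0.2536 0.9673 0.0003] F [-0.1029  0.215  -0.8551] M [-0.0265 -0.0519 -0.003 ] w 0.015912366362529604 q [-0.4933  0.507   1.5537 -0.0001  1.0825 -1.8077]
```

Emit:
carry_out --deltas '[0.06,0,0.015,0,0,0,-1,0.04,0,0,0,0,0,-1,0.03,0,0,0,0,0,-1,0,0,0,0,0,0,-1]'

```text
clock: 65.62
position: [0.6054, -0.2464, 0.0448]
ee_rot: [0.702, 0.09, 0.701, -0.091]
contact_force: [-0.1, 0.1, -0.3]
width: 0.0159
```

```bash
python3 - <<'E'
from seg import *
st()
E
```

```text
t 65.625 p [ 0.6054 -0.2464  0.0448] x [ 0.0005 -0.0004 -1.    ] y [ 0.2536  0.9673 -0.0002] F [-0.1432  0.0716 -0.3376] M [0.0258 0.0351 0.0461] w 0.01590181090021518 q [-0.493   0.5142  1.5592 -0.0001  1.0676 -1.8073]
```

Touching down. A hair lower, then open and rise.

Emit:
carry_out --deltas '[0.02,0,0,0,0,0,-1,0,0,0,0,0,0,-1,0,0,0,0,0,0,-0.5,0,0,0,0,0,0,-0.15,0,0,0,0,0,0,-0.15,-0.2,0,0,0,0,0,-0.15,-0.6,0,0,0,0,0,-0.15,-0.8,0,0,0,0,0,-0.15,-0.8,0,0,0,0,0,-0.15,-0.6,0,0,0,0,0,-0.15]'

```text
clock: 66.88
position: [0.6057, -0.2466, 0.2269]
ee_rot: [0.703, 0.09, 0.7, -0.091]
contact_force: [-0.5, -1.1, -0.0]
width: 0.0366
```

```bash
python3 - <<'E'
from seg import *
st();plan([0.45,-0.46,0.25])
im=grab('wrist','w33');knobs(im,cloud(im),(.606,-.246),(.606,-.246))
E
```

```text
t 66.875 p [ 0.6057 -0.2466  0.2269] x [ 0.0033 -0.0019 -1.    ] y [ 0.2536  0.9673 -0.001 ] F [-0.509  -1.09   -0.0184] M [ 0.0098 -0.0472 -0.0095] w 0.03657227214213419 q [-0.4929  0.3868  1.2997 -0.0001  1.4513 -1.8073]
pos [ 0.6057 -0.2466  0.2269] yaw 75.31 units now [-0.3873 -4.0988 -1.6074] F [-0.509  -1.09   -0.0184] w 0.0366 q6 -1.807 t 66.875
green 0.08005847788135076 (array([ 0.6064, -0.2471]), (15.327845573425293, 15.371561050415039), 75.7218246459961) 167
```

View pics/w33.png

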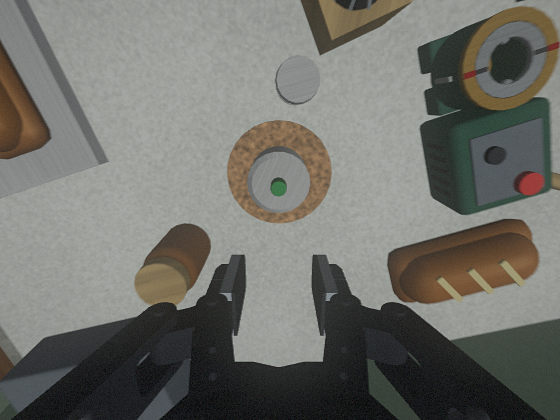

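Emit:
carry_out --deltas '[-0.4,-0.3,-0.12,0,0,0,-0.15,0,-0.6,-0.24,0,0,0,-0.15,0,-0.8,-0.3,0,0,0,-0.15,0,-0.8,-0.3,0,0,0,-0.15,0,-0.8,-0.3,0,0,0,-0.15,0,-0.5,-0.2,0,0,0,-0.15,0,-0.2,-0.1,0,0,0,-0.15,0,0,0,0,0,0,-0.15]'

```text
clock: 67.92
position: [0.4537, -0.4547, 0.2475]
ee_rot: [0.701, 0.091, 0.701, -0.091]
contact_force: [-0.1, 0.6, 0.1]
width: 0.0363
```

```bash
python3 - <<'E'
from seg import *
st()
W0=np.load('/tmp/topW.npy')
im=grab('top','t34');W=cloud(im);z=W[...,2]
s=grab('side','s34')
knobs(im,W,(.6,-.246),(.606,-.246))
def show(n,v,u,W): print(n,W[v,u])
m=mask(im,(3,150,90),(18,255,255))&(np.hypot(W[...,0]-.42,W[...,1]-.28)<.05)&(z>.05);print('drift grip',W[m].mean(0))
m=(abs(W[...,0]-.435)<.05)&(W[...,1]>.07)&(W[...,1]<.26)&(z>.009);P=W[m];print('blade',rect(P),P[:,2].max())
m=red(im)&(np.hypot(W[...,0]-.437,W[...,1]+.131)<.05)&(z>.12);print('bar',W[m].mean(0),rect(W[m]))
d=np.abs(W[...,2]-W0[...,2])>.012
cv2.imwrite('pics/diff.png',(d*255).astype(np.uint8))
E
```

```text
t 67.925 p [ 0.4537 -0.4547  0.2475] x [ 0.0006  0.0003 -1.    ] y [0.2545 0.9671 0.0005] F [-0.1245  0.6418  0.1067] M [0.021  0.0461 0.0555] w 0.036290929872567435 q [-0.8952  0.3628  1.2871  0.0007  1.4916 -2.2087]
green 0.07921446961144843 (array([ 0.6045, -0.246 ]), (13.542220115661621, 15.92223834991455), 44.19858169555664) 32
drift grip [0.4197 0.2831 0.064 ]
blade (array([0.4342, 0.1683]), (56.4841423034668, 184.50631713867188), 5.220028400421143) 0.03990161572596329
bar [ 0.4347 -0.1304  0.147 ] (array([ 0.4343, -0.1311]), (17.9066162109375, 35.740543365478516), 0.2247137576341629)
```

View pics/t34.png

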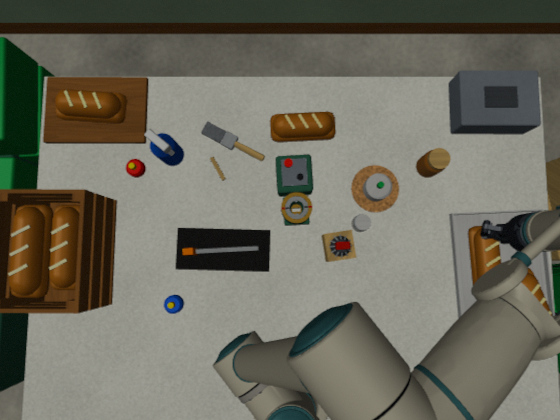

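View pics/s34.png

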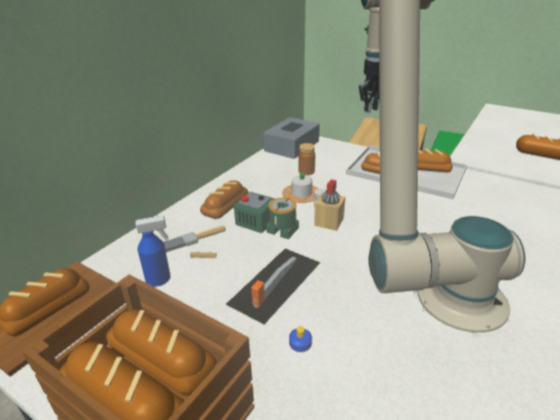

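View pics/diff.png

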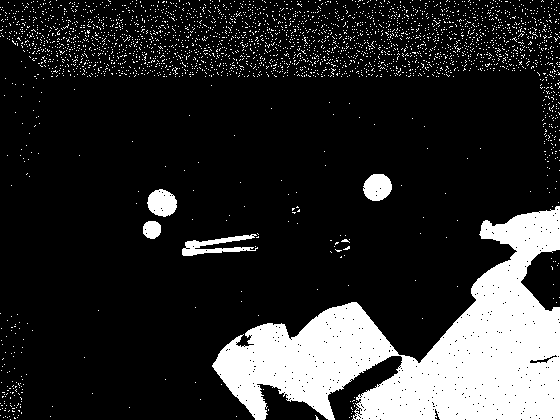

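```bash
python3 - <<'E'
from h import *
print(job.sign_off())
E
```

```text
the job is handed in; nothing more can be done
None
```

The whole job is done in the order asked and handed in at about 68 s of the 210 s allowed.

- **Burr in the mill:** I inserted it with the tang in the dog's slot and turned the ring clockwise to its stop, where the moment rose and the red mark lined up with the black one. I then pushed it home. It held firm at 36 N, with the bar top at about 160 mm, and I let go.
- **Freeing it:** I drove the drift through the tunnel to about 110 mm from the hub axis. The burr rose 10 to 11 mm, and only then did I lift it out.
- **Putting away:** The burr stands in the wooden block with its bar top at 147 mm, where 148 mm is expected. The drift lies flat on the black mat with its grip top at 64 mm, where 65 mm is expected.
- **Bells:** Only the yellow-knobbed bell_a and green-knobbed bell_b were there. They are nested on the cork mat, with the top knob at 79 to 80 mm, which means the rim of bell_b is flat on the mat.

The before-and-after top-camera depth comparison shows no change except the burr, the drift, the two bells and the arm. The table area under the arm in either picture could not be compared. Nothing touched the red and blue look-alikes.

Two things disagreed along the way:

- **Missed grasp:** My first grasp of bell_a closed on nothing, because the fingertips stand about 20 mm behind the stated TCP. The bell did not move, and I regripped lower.
- **Bell knock:** I saw no sign of a bell being knocked aside.

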